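Blow out and load the bar feed of the cut-off machine

TASK

Load the small cut-off machine: first, while its guide tube is still empty, hold the cordless air duster with its nozzle pointing straight into the tube's flared mouth, a few centimetres off and in line with the tube, dead still for 2 seconds. Then feed every square hardwood bar on the bench endwise through the mouth, one behind another, until the last one's tail is flush with the mouth; the duster must end up back in its cradle. Leave everything else on the bench where it is.

Things in the scene. Friction and masses are not known exactly. Their poses are not given: they have to be found in the camera images.
- mouth (a point): Centre of the flared mouth of the machine's guide tube, in the plane of the flare's outer edge, 50 mm above the bench. x = feed direction, along the tube's level axis into the tube; z up. The bore widens from 20 mm to 30 mm over the first 14 mm; the flare is 40 mm wide and high outside. Nothing stands before or under the mouth.
- feeder: Fixed aluminium guide tube on green supports; origin on the bench below the mouth's centre, x along the feed. Bore 20 x 20 mm, walls 6 mm, bore floor 40 mm above the bench, 470 mm from mouth to the closed end stop (room for three bars end to end, which slide easily), an 8 mm slot along its top shows the bars. A green machine 205 mm high stands at the far end.
- duster: Cordless air duster: black square body 120 x 34 x 34 mm, 250 g, with a steel nozzle of 12 mm diameter that stands 55 mm out of its +x end. Origin at the centre of the square body, on the nozzle's axis; x towards the nozzle. It starts lying level in its cradle. No trigger needs pressing.
- nozzle (a point): Tip of the duster's nozzle, 115 mm along x from the duster's origin; axes as the duster's.
- seat (a point): Where the duster's origin belongs when it lies in its cradle, 47 mm above the bench; x along the cradle. The duster may lie in it either way round.
- cradle: Fixed grey cradle; origin on the bench under its centre, x along it. Base 140 x 70 x 10 mm; two saddles 45 mm either side of the middle along x, each 18 mm long, floor 30 mm above the bench, between cheeks 40 mm apart that lean outward and rise 20 mm above that floor. 72 mm between the saddles is free for fingers.
- bar1: Square bar of pale hardwood, 150 x 16 x 16 mm, 40 g; origin at its centre, x along it; both ends alike. It starts lying flat on the bench. It may be absent (None): two or three bars are there.
- bar2: Square bar of pale hardwood, 150 x 16 x 16 mm, 40 g; origin at its centre, x along it; both ends alike. It starts lying flat on the bench. It may be absent (None): two or three bars are there.
- bar3: Square bar of pale hardwood, 150 x 16 x 16 mm, 40 g; origin at its centre, x along it; both ends alike. It starts lying flat on the bench. It may be absent (None): two or three bars are there.
- gourd: Dark wooden drinking gourd, 80 mm wide, 88 mm high; origin under its centre. Leave alone.
- lath: Flat pale wooden lath, 160 x 35 x 10 mm, lying on the bench; origin under its centre. Not a bar; leave alone.
- driver: Screwdriver, 200 mm long, lying on the bench; x along it. Leave alone.
- wrench: Steel wrench, 150 mm long, lying on the bench; x along it. Leave alone.
- gauge: Yellow tape measure, 70 x 60 x 35 mm; origin under its centre. Leave alone.
- glue: White glue bottle, 56 mm wide, 120 mm high; origin under its centre. Leave alone.
Not all that is in view belongs to the job. Leave any purple or turquoise look-alike of the bar1 alone.

How it is judged:
By the outcome, as a careful person would: the job done as asked, in the order asked, and still so for the second after the job is handed in, with the robot touching nothing.
Of bar1, bar2, bar3 only 2 to 3 are there at a start; the rules pass over those that are not, and their reading is None.
At some moment in a run one of bar1, bar2, bar3 may be knocked a few centimetres aside while the robot is not near it.
Once in a run the grip may slacken for a moment while it holds something.
It also fails if it takes over 210 s, if anything falls off the work surface, if the arm or the gripper's body presses on something with over 40 N, if the wrist force passes 120 N, or if a joint passes its speed limit or range.

ROBOT

A 7-joint arm with a two-finger parallel gripper is mounted at the origin on the work surface. World frame = base frame: x ahead of the robot, y to its left, z up, the work surface at z = 0. Lengths are in m, angles in rad, forces in N, time in s.
With the tool pointing down it reaches from about 0.425 to 1.025 m from the base axis. Payload 9.4 kg.
Tool frame: the origin (TCP) lies midway between the tips of the shut fingers; the grasp point (between the pads) lies 19 mm behind it; z points along the fingers, y is the direction in which the jaws open and shut (so a half turn about z gives the same grasp; the last joint's range is limited). The gripper opens to 85 mm and grips with 20 to 120 N. Pads are 22 mm wide; open, the fingers measure 114 mm over their backs; the gripper's body (76 mm by 85 mm) begins 54 mm behind the grasp point. The pads swing forward as they close: fully open they stand 13 mm farther back than shut.
Start: joints at [-1.196, 0.599, -0.003, 1.599, 0.002, 0.943, -0.08], TCP at [0.317, 0.652, 0.231] pointing down, gripper open.
Joint ranges: [-2.57, 2.57], [-0.35, 1.97], [-1.29, 1.29], [0.11, 2.56], [-1.05, 4.19], [0.11, 1.86], [-2.63, 2.63]. Speed limits (rad/s): [2.22, 2.22, 3.01, 3.01, 3.14, 3.14, 3.14].

INTERFACE

Orientations are given as a unit quaternion [w, x, y, z].
In Python, from workcell import * gives the robot as it stands. The module is installed in compiled form; this text tells all that it offers.
- The arm moves only by the shell command python3 -m creep 'ROWS' [FORCE]. ROWS is JSON, a list of rows, each a list of 7 numbers: the turn, a rotation vector about the tool's x, y, z in rad, then the shift along the tool's x, y, z in mm, then the opening in per cent of the stroke, from 0 (shut) to 100 (fully open). A call has exactly 5 rows; each row is the pose to reach, as a shift and turn from the pose commanded when the call began, along the tool's axes at that moment; what a row does not reach only later rows make up. A row lasts 1/10 s, in which the tool goes at most 50 mm and 8.59 degrees, less where a joint would pass 70% of its speed; a pose out of reach is approached as far as the arm can. A call with a gripper value outside its range is refused whole. The fingers move at their own pace and stop on an object; FORCE is the grip in N (left out, the last holds). Time passes only in rows, so rows that repeat a pose let the fingers close, or fill a call up. It gives the time, the measured TCP pose, the force and the opening at its end, in the units of the state.
- state(): the state, without advancing time (a new reading comes with each control period).
- snapshot(name): name is "scene" or "top"; returns a dict with "img" (480x640x3 uint8, red, green, blue), "range_z" (480x640 float32, m along the optical axis (not along the pixel's ray), 0 where there is no reading), "fx", "fy", "cx", "cy" (pixels), "camera_from_world" (4x4, takes a point from world to camera coordinates). Camera axes: x right, y down, z forward; pixel columns grow to the right and rows downward; lengths in m; the calibration is good to about 2 mm. A picture is of the moment at which its call begins.
- job_done(): hands the job in, once; it reports no verdict.
Trained networks look in the newest picture that a camera, given by its name, has taken for a name from the list of things; names that differ only in an ending like _2 or _b are one class to them, and where a whole thing is asked for, a point or a joint stands for the part that bears it (a point fixed in the world has none). Each returns a list of dicts, best first, with "p" (0 to 1); they miss things now and then, are a little off and sometimes report something else, mostly with a low value. They report only what shows in the picture. A call takes as long as a camera call. They do not tell look-alikes from the thing itself.
- search_frame(target, camera): "position" ([column, row] in pixels, amid what is visible of it).
- tip_of(target, camera): "position" ([column, row] in pixels: a listed point, or the origin of a listed thing).
The state is a dict: "time_s": time; "qpos": joint angles; "joint_velocities": joint speeds; "effort": joint torques, N m; "ee_pos": TCP position; "tcp_rot": TCP orientation; "ft_force": force on the tool from outside, world axes, zero at the start; "wrist_torque": the same for the moment, N m; "opening": finger opening in m.
Only numpy, scipy, OpenCV 4.12 (cv2) and the standard library are available. Lean on these libraries where they do the work, as an engineer would, in place of code of your own. Each camera call takes 0.05 s, during which the arm holds its last target. There are 200 camera calls.

## Working session

There is one attempt and no reset: what is moved stays moved. The work goes in short steps, Python scripts to look and compute and a shell command to move; the robot and the scene stay as the last step left them, time stands still between calls to the robot, and variables do not carry over. Pictures are saved under pics/ and viewed, about 12 in all and at most 16, crops included, and the job is handed in when it is done.

```bash
mkdir -p pics; cat > h.py <<'E'
from workcell import *
import numpy as np, cv2
from scipy.spatial.transform import Rotation as R
def snap(n,fn=None):
    s=snapshot(n)
    if fn: cv2.imwrite('pics/'+fn,s['img'][:,:,::-1])
    return s
def ray(s,uv):
    T=np.linalg.inv(s['camera_from_world']); d=T[:3,:3]@[(uv[0]-s['cx'])/s['fx'],(uv[1]-s['cy'])/s['fy'],1]
    return T[:3,3],d
def px(s,p):
    c=s['camera_from_world']@np.r_[p,1]; return np.array([s['fx']*c[0]/c[2]+s['cx'],s['fy']*c[1]/c[2]+s['cy']])
def atz(s,uv,z):
    o,d=ray(s,uv); return o+d*(z-o[2])/d[2]
def cloud(s):
    z=s['range_z']; v,u=np.mgrid[:480,:640]
    p=np.stack([(u-s['cx'])/s['fx']*z,(v-s['cy'])/s['fy']*z,z,np.ones_like(z)],-1)
    w=p@np.linalg.inv(s['camera_from_world']).T; w=w[...,:3]; w[z==0]=np.nan; return w
E
python3 - <<'E'
from h import *
for n in ('scene','top'):
    s=snap(n,n+'0.png'); w=cloud(s)
    print(n,s['fx'],np.round(np.linalg.inv(s['camera_from_world']),3).tolist())
    for t in ['mouth','feeder','duster','nozzle','seat','cradle','bar1','lath','gourd']:
        for f in (search_frame,tip_of):
            try: r=f(t,n)
            except Exception as e: print(t,f.__name__,e); continue
            print(t,f.__name__,[(np.round(d['position']).astype(int).tolist(),round(d['p'],2),np.round(w[int(np.clip(d['position'][1],0,479)),int(np.clip(d['position'][0],0,639))],3).tolist()) for d in r][:6])
print(state())
E
```

```text
scene 602.1130399882841 [[-0.195, 0.769, -0.608, 1.336], [0.981, 0.163, -0.109, 0.309], [0.016, -0.618, -0.786, 1.112], [0.0, 0.0, 0.0, 1.0]]
mouth call [([67, 192], 0.97, [0.523, -0.464, 0.07]), ([344, 315], 0.61, [0.682, 0.224, 0.011])]
mouth call [([183, 229], 0.92, [0.571, -0.165, 0.069])]
feeder call [([69, 193], 0.88, [0.523, -0.46, 0.069])]
feeder call [([190, 243], 0.82, [0.56, -0.162, 0.001])]
duster call [([342, 298], 0.76, [0.675, 0.217, 0.064])]
duster call [([345, 299], 0.61, [0.671, 0.222, 0.061])]
nozzle call [([342, 302], 0.65, [0.684, 0.218, 0.064])]
nozzle call [([289, 292], 0.75, [0.643, 0.092, -0.0])]
seat call [([345, 317], 0.69, [0.684, 0.226, 0.011])]
seat call [([346, 300], 0.94, [0.674, 0.225, 0.061]), ([256, 344], 0.54, [0.793, 0.064, 0.025])]
cradle call [([343, 318], 0.59, [0.685, 0.222, 0.007])]
cradle call [([342, 312], 0.7, [0.677, 0.216, 0.012]), ([183, 232], 0.7, [0.56, -0.171, 0.043])]
bar1 call [([410, 267], 0.89, [0.535, 0.346, 0.019]), ([439, 185], 0.85, [0.269, 0.386, 0.017]), ([401, 225], 0.79, [0.414, 0.311, 0.016]), ([305, 249], 0.59, [0.529, 
[... 2468 characters left out ...]
rray([-1.19566108,  0.59928851, -0.00252174,  1.59939055,  0.00180518,
        0.94285754, -0.07979902]), 'joint_velocities': array([ 8.63345399e-04,  1.75075166e-03, -1.16404522e-03, -1.78586731e-03,
        6.24393838e-04, -2.28931919e-03, -8.00131971e-05]), 'effort': array([ 1.24884054e-04, -7.76214409e+01,  1.56355832e+00, -2.58374190e+01,
        1.24854752e-02,  2.16601562e-03, -2.69276296e-05]), 'ee_pos': array([0.31654978, 0.65226424, 0.2312861 ]), 'tcp_rot': array([2.32788140e-05, 2.23979467e-01, 9.74593863e-01, 2.60219007e-05]), 'ft_force': array([ 0.59707532, -0.58918362, -0.29500242]), 'wrist_torque': array([-0.02216742,  0.00345512, -0.01361339]), 'opening': 0.08529930363315018}
```

```bash
python3 -c "
import cv2,numpy as np
a=cv2.imread('pics/scene0.png');b=cv2.imread('pics/top0.png');print(a.shape)"
```

```text
(480, 640, 3)
```

View pics/top0.png

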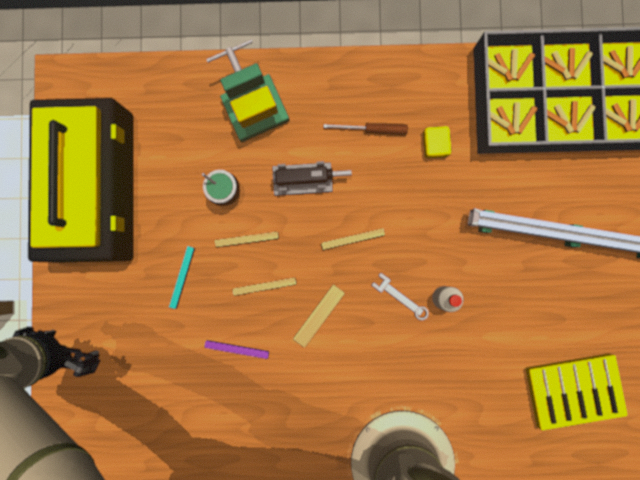

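View pics/scene0.png

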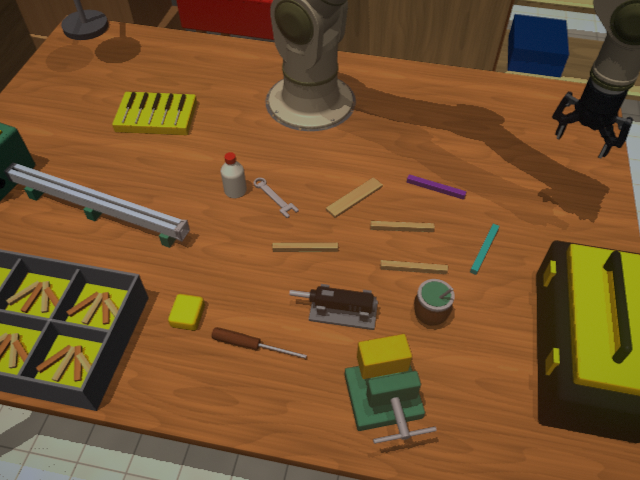

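The top view shows three pale bars at (353,239), (246,239) and (264,286), the lath at (320,315), and look-alikes at (182,276) and (236,349), turquoise and purple. The duster lies at (303,178) with its nozzle to the right (-y), and the mouth is at (474,217). The scene view agrees. Next I'll measure the poses from the depth clouds of both views.

```bash
cat >> h.py <<'E'
def fit(P,axis=False):
    "centre/yaw/size of the min-area rectangle of xy points (yaw of the long side)"
    (c,sz,a)=cv2.minAreaRect((P[:,:2]*1000).astype(np.float32)); 
    q=P[:,:2]-np.median(P[:,:2],0); v=np.linalg.svd(q-q.mean(0),full_matrices=False)[2][0]
    return np.round(np.array(c)/1000,4).tolist(),np.round(sz,0).tolist(),round(float(np.degrees(np.arctan2(v[1],v[0])))%180,1),np.round(np.median(P,0),4).tolist()
def comp(w,c,r,z0,z1,mask=None):
    m=(np.hypot(w[...,0]-c[0],w[...,1]-c[1])<r)&(w[...,2]>z0)&(w[...,2]<z1)
    if mask is not None: m&=mask
    n,l,st,_=cv2.connectedComponentsWithStats(m.astype(np.uint8)); k=1+np.argmax(st[1:,4]) if n>1 else 0
    return w[l==k],l==k
def pale(s):
    h=cv2.cvtColor(s['img'],cv2.COLOR_RGB2HSV).astype(int); return h
E
python3 - <<'E'
from h import *
for n in ('scene','top'):
    s=snap(n); w=cloud(s); print(n)
    for c in [(0.53,.352),(.416,.315),(.527,.105),(.346,.186)]:
        P,m=comp(w,c,.1,.007,.03); print('bar',len(P),fit(P), s['img'][m].mean(0).round())
    P,m=comp(w,(.67,.215),.12,.05,.075); print('dust',len(P),fit(P),np.percentile(P[:,2],[5,50,95]))
    P,m=comp(w,(.68,.11),.04,.035,.06); print('nozzle',len(P),fit(P))
    P,m=comp(w,(.55,-.3),.25,.058,.08); print('tube',len(P),fit(P),np.percentile(P[:,2],[5,50,95]))
    a=P[P[:,1]>-.5]; 
    k=a[:,1].max(); e=a[a[:,1]>k-.012]; print('mouth end max y',k,e.mean(0),e[:,0].min(),e[:,0].max())
    for y0 in (-.2,-.3,-.4):
        b=a[abs(a[:,1]-y0)<.02]; 
        if len(b): print(y0,b.mean(0).round(4),b[:,0].min(),b[:,0].max(), 'half', (b[:,0]).mean())
    P,m=comp(w,(.66,.215),.12,.004,.014); print('cradle base',fit(P))
E
```

```text
scene
bar 541 ([0.5264, 0.3546], [24.0, 149.0], 96.7, [0.5282, 0.3544, 0.0159]) [143. 111.  68.]
bar 493 ([0.4138, 0.3148], [23.0, 150.0], 99.2, [0.4161, 0.3152, 0.0156]) [140. 108.  66.]
bar 493 ([0.5201, 0.1028], [26.0, 147.0], 102.7, [0.5236, 0.1061, 0.016]) [141. 110.  67.]
bar 690 ([0.3438, 0.1863], [42.0, 164.0], 142.2, [0.3466, 0.1862, 0.0111]) [158. 124.  75.]
dust 1180 ([0.6631, 0.1959], [51.0, 180.0], 92.3, [0.673, 0.2142, 0.063]) [0.05157279 0.06299325 0.06760841]
nozzle 122 ([0.6717, 0.1289], [45.0, 21.0], 90.2, [0.6748, 0.1279, 0.0524])
tube 1852 ([0.5279, -0.3529], [387.0, 39.0], 79.4, [0.5316, -0.3429, 0.0664]) [0.06033364 0.06641002 0.07062036]
mouth end max y -0.16141266002855315 [ 0.56279005 -0.16759604  0.06723639] 0.5429628425315267 0.5829773902594718
-0.2 [ 0.5594 -0.1996  0.066 ] 0.5360182388449987 0.5787362450904322 half 0.5594145550445003
-0.3 [ 0.5403 -0.2998  0.0659] 0.5163098293430093 0.5579785406543768 half 0.5402833112942548
-0.4 [ 0.5211 -0.4007  0.0662] 0.49893039770243997 0.5390410751732468 half 0.5210950802433709
cradle base ([0.6715, 0.2182], [72.0, 
[... 470 characters left out ...]
 0.063]) [0.05271177 0.06299214 0.0678384 ]
nozzle 95 ([0.6725, 0.1259], [12.0, 42.0], 93.1, [0.6712, 0.1256, 0.0522])
tube 1972 ([0.5301, -0.3521], [383.0, 37.0], 79.3, [0.5294, -0.3479, 0.0661]) [0.0616418  0.06612013 0.07006894]
mouth end max y -0.16088304528026307 [ 0.56163991 -0.16785961  0.0681172 ] 0.5454080268058118 0.5821973455378511
-0.2 [ 0.5576 -0.1997  0.0659] 0.5379324250583265 0.579598658789766 half 0.5575619927078709
-0.3 [ 0.5382 -0.3004  0.066 ] 0.5199635025476484 0.5573904808822205 half 0.5382416093221793
-0.4 [ 0.5199 -0.4     0.066 ] 0.5002716473819454 0.5390122087142338 half 0.5199392785148017
cradle base ([0.6457, 0.2172], [30.0, 145.0], 92.9, [0.6432, 0.2168, 0.0099])
```

```bash
cat >> h.py <<'E'
def go(x,y,z,yaw):
    "shift (mm) and turn to reach a tool-down pose with tool x at world yaw (deg)"
    s=state(); r=R.from_quat(np.r_[s['tcp_rot'][1:],s['tcp_rot'][0]]); a=np.radians(yaw)
    g=R.from_matrix(np.array([[np.cos(a),np.sin(a),0],[np.sin(a),-np.cos(a),0],[0,0,-1]]).T.reshape(3,3).T)
    print('t',round(s['time_s'],2),'pos',s['ee_pos'].round(4),'F',s['ft_force'].round(1),'open',round(s['opening'],4),
      'TURN',(r.inv()*g).as_rotvec().round(3).tolist(),'SHIFT',(r.inv().apply(np.array([x,y,z])-s['ee_pos'])*1000).round(1).tolist())
def rel(c,yaw,p):
    "offset p=(along,lateral) mm from c, along = -tool x (feed way)"
    a=np.radians(yaw); return np.array(c)-np.array([np.cos(a),np.sin(a)])*p[0]/1e3+np.array([np.sin(a),-np.cos(a)])*p[1]/1e3
E
python3 -c "
from h import *
go(.6684,.2215,.15,92.9)"
```

```text
t 2.0 pos [0.3165 0.6522 0.2313] F [0.3 0.9 0.5] open 0.0852 TURN [-0.0, 0.0, 1.068] SHIFT [-504.6, -233.9, 81.3]
```

```bash
python3 -m creep '[[0,0,0.12,-40,-19,0,100],[0,0,0.25,-82,-38,0,100],[0,0,0.38,-125,-58,0,100],[0,0,0.5,-168,-78,0,100],[0,0,0.6,-210,-97,0,100]]' 60; python3 -c "
from h import *
go(.6684,.2215,.15,92.9)"
```

```text
time_s: 2.5
ee_pos: [0.4642, 0.4717, 0.2315]
tcp_rot: [0.0, 0.504, 0.864, 0.0]
ft_force: [1.1, 1.5, -0.4]
opening: 0.0854
t 2.5 pos [0.4642 0.4717 0.2315] F [ 1.1  1.5 -0.4] open 0.0854 TURN [0.0, -0.0, 0.464] SHIFT [-318.3, 54.7, 81.6]
```

```bash
python3 -m creep '[[0,0,0.12,-42,7,0,100],[0,0,0.24,-84,14,0,100],[0,0,0.36,-126,21,0,100],[0,0,0.464,-168,28,10,100],[0,0,0.464,-210,36,20,100]]'; python3 -c "
from h import *
go(.6684,.2215,.15,92.9)"
```

```text
time_s: 3.0
ee_pos: [0.5995, 0.3078, 0.2115]
tcp_rot: [0.0, 0.688, 0.725, 0.0]
ft_force: [0.3, 1.4, 0.0]
opening: 0.0857
t 3.0 pos [0.5995 0.3078 0.2115] F [0.3 1.4 0. ] open 0.0857 TURN [0.001, -0.0, 0.001] SHIFT [-89.8, 64.3, 61.5]
```

```bash
python3 -m creep '[[0,0,0,-35,25,10,100],[0,0,0,-70,50,30,100],[0,0,0,-90,64,60,100],[0,0,0,-90,64,62,100],[0,0,0,-90,64,62,100]]'; python3 -m creep '[[0,0,0,0,0,30,100],[0,0,0,0,0,70,100],[0,0,0,0,0,110,100],[0,0,0,0,0,122,100],[0,0,0,0,0,122,100]]' ; python3 - <<'E'
from h import *
go(.6684,.2215,.028,92.9)
s=snap('top'); snap('scene','a.png')
E
```

```text
time_s: 3.5
ee_pos: [0.6671, 0.222, 0.1483]
tcp_rot: [-0.001, 0.688, 0.726, -0.001]
ft_force: [0.1, 0.7, -0.1]
opening: 0.0853
time_s: 4.0
ee_pos: [0.6663, 0.2237, 0.0265]
tcp_rot: [-0.001, 0.687, 0.727, -0.001]
ft_force: [0.4, -0.2, 0.0]
opening: 0.0857
t 4.0 pos [0.6663 0.2237 0.0265] F [ 0.4 -0.2  0. ] open 0.0857 TURN [-0.002, 0.0, 0.006] SHIFT [-2.4, 2.0, -1.5]
```

Correct the small offset, close and lift a little.

```bash
python3 -m creep '[[0,0,0.006,-2,2,-1,100],[0,0,0.006,-2,2,-1,30],[0,0,0.006,-2,2,-1,20],[0,0,0.006,-2,2,-1,20],[0,0,0.006,-2,2,-1,20]]' 80;  python3 -m creep '[[0,0,0,0,0,0,20],[0,0,0,0,0,0,20],[0,0,0,0,0,-15,20],[0,0,0,0,0,-40,20],[0,0,0,0,0,-80,20]]'; python3 - <<'E'
from h import *
go(.6684,.2215,.11,92.9)
s=snap('scene','b.png'); w=cloud(s); print(tip_of('nozzle','scene')[:2])
E
```

```text
time_s: 4.6
ee_pos: [0.6697, 0.2207, 0.029]
tcp_rot: [0.0, 0.69, 0.724, 0.0]
ft_force: [-0.0, 0.5, -1.0]
opening: 0.0335
time_s: 5.1
ee_pos: [0.6679, 0.2201, 0.1074]
tcp_rot: [-0.001, 0.69, 0.724, -0.002]
ft_force: [0.5, 0.2, -2.2]
opening: 0.0332
t 5.1 pos [0.6679 0.2201 0.1074] F [ 0.5  0.2 -2.2] open 0.0332 TURN [-0.004, 0.002, -0.002] SHIFT [1.4, 0.6, -2.6]
[{'position': [288.0, 271.1], 'p': 0.58}]
```

View pics/b.png

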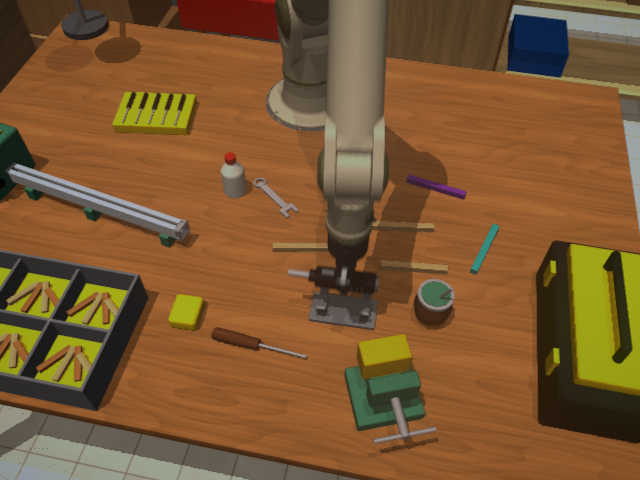

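```bash
python3 -c "
from h import *
go(.5913,-.022,.11,79.35)"
```

```text
t 5.2 pos [0.6724 0.221  0.1141] F [ 0.9  0.7 -1.7] open 0.0332 TURN [0.007, -0.003, 0.234] SHIFT [-238.8, -92.8, 2.8]
```

```bash
python3 -m creep '[[0,0,0.05,-40,-16,0,20],[0,0,0.1,-80,-31,0,20],[0,0,0.15,-120,-47,0,20],[0,0,0.2,-160,-62,0,20],[0,0,0.234,-200,-78,0,20]]';  python3 -m creep '[[0,0,0,-19,-6,0,20],[0,0,0,-39,-6,10,20],[0,0,0,-39,-6,40,20],[0,0,0,-39,-6,65,20],[0,0,0,-39,-6,70,20]]'; python3 - <<'E'
from h import *
go(.5913,-.022,.032,79.35)
go(.5913,-.022,.032,79.35)
E
```

```text
time_s: 5.7
ee_pos: [0.6006, 0.0156, 0.1084]
tcp_rot: [0.0, 0.77, 0.638, -0.0]
ft_force: [-0.4, -0.1, -1.6]
opening: 0.0328
time_s: 6.2
ee_pos: [0.5868, -0.0203, 0.0362]
tcp_rot: [-0.001, 0.769, 0.639, -0.001]
ft_force: [-0.9, 0.3, -3.5]
opening: 0.0329
t 6.2 pos [ 0.5868 -0.0203  0.0362] F [-0.9  0.3 -3.5] open 0.0329 TURN [-0.004, 0.001, 0.001] SHIFT [-0.8, 4.8, 4.2]
t 6.2 pos [ 0.5868 -0.0203  0.0362] F [-0.9  0.3 -3.5] open 0.0329 TURN [-0.004, 0.001, 0.001] SHIFT [-0.8, 4.8, 4.2]
```

Correct, settle, then measure the duster against the tube from both cameras.

```bash
python3 -m creep '[[0,0,0,0,3,3,20],[0,0,0,0,4,4,20],[0,0,0,0,4,4,20],[0,0,0,0,4,4,20],[0,0,0,0,4,4,20]]'; python3 - <<'E'
from h import *
go(.5913,-.022,.032,79.35)
for n in ('scene','top'):
    s=snap(n,'c_'+n+'.png'); w=cloud(s)
    for t in('nozzle','mouth'): print(n,t,[(d['position'],round(d['p'],2)) for d in tip_of(t,n)[:2]],px(s,{'nozzle':rel((.5645,-.1645),79.35,(-30,0)).tolist()+[.05],'mouth':[.5645,-.1645,.05]}[t]).round(1))
    P,m=comp(w,(.575,-.113),.028,.02,.09); print('nozzle',len(P),fit(P),np.nanmax(P[:,2]))
    for k in (-35,-45,-55,-65,-75):
        q=rel((.5645,-.1645),79.35,(k,0)); b=P[abs((P[:,:2]-q)@[np.cos(np.radians(79.35)),np.sin(np.radians(79.35))])<.004]
        if len(b): l=(b[:,:2]-q)@[np.sin(np.radians(79.35)),-np.cos(np.radians(79.35))]; print(k,len(b),'lat',(l.min()*1e3).round(1),(l.max()*1e3).round(1),'z',b[:,2].min().round(4),b[:,2].max().round(4))
a=cv2.imread('pics/c_top.png')[150:270,380:540];b=cv2.imread('pics/c_scene.png')[180:300,150:310]
cv2.imwrite('pics/c.png',cv2.resize(np.vstack([a,b]),None,fx=2.5,fy=2.5,interpolation=2))
E
```

```text
time_s: 6.7
ee_pos: [0.5925, -0.0208, 0.035]
tcp_rot: [0.0, 0.769, 0.639, 0.0]
ft_force: [0.3, -0.8, -1.9]
opening: 0.033
t 6.7 pos [ 0.5925 -0.0208  0.035 ] F [ 0.3 -0.8 -1.9] open 0.033 TURN [0.001, -0.0, 0.001] SHIFT [-1.4, -1.0, 3.0]
scene nozzle [([194.9, 235.6], 0.83), ([429.7, 315.2], 0.58)] [196.3 235.2]
scene mouth [([182.4, 231.4], 0.59)] [184.6 231.2]
nozzle 116 ([0.5736, -0.1091], [48.0, 24.0], 77.1, [0.5776, -0.1096, 0.0588]) 0.06853030746722877
-35 18 lat -4.8 8.3 z 0.0523 0.0629
-45 18 lat -4.9 7.3 z 0.0477 0.0618
-55 17 lat -2.9 6.8 z 0.0485 0.0621
-65 15 lat -2.8 7.4 z 0.0526 0.0627
-75 23 lat -10.7 13.0 z 0.0521 0.0685
top nozzle [] [457.1 214.3]
top mouth [] [470.1 216.5]Traceback (most recent call last):
  File "<stdin>", line 6, in <module>
  File "h.py", line 22, in fit
    q=P[:,:2]-np.median(P[:,:2],0); v=np.linalg.svd(q-q.mean(0),full_matrices=False)[2][0]
                                      ~~~~~~~~~~~~~^^^^^^^^^^^^^^^^^^^^^^^^^^^^^^^^^
    u, s, vh = gufunc(a, signature=signature)
               ~~~~~~^^^^^^^^^^^^^^^^^^^^^^^^
    raise LinAlgError("SVD did not converge")
numpy.linalg.LinAlgError: SVD did not converge
```

```bash
python3 -m creep '[[0,0,0,0,0,1,20],[0,0,0,0,0,2,20],[0,0,0,0,0,3,20],[0,0,0,0,0,4,20],[0,0,0,0,0,4,20]]'; python3 - <<'E'
from h import *
go(.5913,-.022,.032,79.35)
s=snap('scene','c_scene.png'); w=cloud(s)
print([(d['position'],round(d['p'],2)) for d in tip_of('nozzle','scene')[:2]])
go(.5913,-.022,.032,79.35)
P,m=comp(w,(.575,-.113),.028,.02,.09)
for k in (-35,-45,-55,-65,-75):
        q=rel((.5645,-.1645),79.35,(k,0)); b=P[abs((P[:,:2]-q)@[np.cos(np.radians(79.35)),np.sin(np.radians(79.35))])<.004]
        l=(b[:,:2]-q)@[np.sin(np.radians(79.35)),-np.cos(np.radians(79.35))]; print(k,len(b),'lat',(l.min()*1e3).round(1),(l.max()*1e3).round(1),'z',b[:,2].min().round(4),b[:,2].max().round(4))
b=cv2.imread('pics/c_scene.png')[180:300,140:300]
cv2.imwrite('pics/c.png',cv2.resize(b,None,fx=4,fy=4,interpolation=2))
E
```

```text
time_s: 7.5
ee_pos: [0.5922, -0.021, 0.0301]
tcp_rot: [-0.0, 0.769, 0.639, -0.0]
ft_force: [-0.5, -0.9, -2.4]
opening: 0.0331
t 7.5 pos [ 0.5922 -0.021   0.0301] F [-0.5 -0.9 -2.4] open 0.0331 TURN [-0.0, 0.0, 0.001] SHIFT [-1.2, -0.7, -1.9]
[([194.7, 236.5], 0.74)]
t 7.6 pos [ 0.5923 -0.021   0.0302] F [-0.1 -0.1 -2.2] open 0.0329 TURN [-0.0, 0.0, 0.001] SHIFT [-1.2, -0.8, -1.8]
-35 17 lat -4.1 5.6 z 0.048 0.0596
-45 17 lat -3.1 9.1 z 0.0463 0.0605
-55 17 lat -4.9 7.2 z 0.0502 0.06
-65 20 lat -5.6 7.9 z 0.0452 0.0622
-75 26 lat -9.1 14.4 z 0.0449 0.0632
```

View pics/c.png

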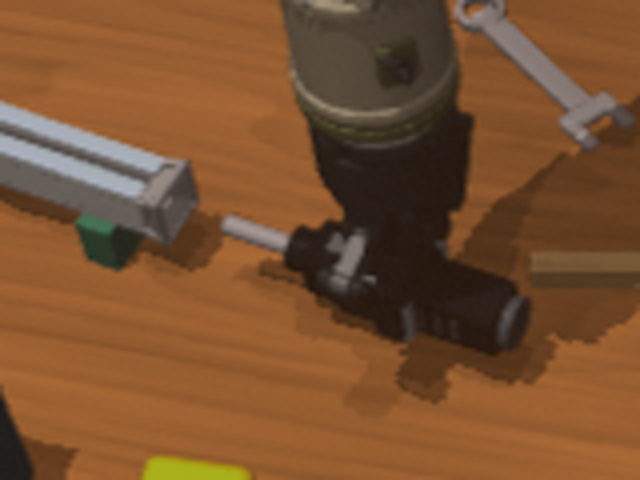

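The crop shows the nozzle tip at about image (196,236) and the mouth centre at about (184.5,231): in line to 1–2 mm, with a gap of about 30 mm. I'll trim 1 mm, then hold.

```bash
for i in 1; do python3 -m creep '[[0,0,0,0,-1,-1,20],[0,0,0,0,-1,-1,20],[0,0,0,0,-1,-1,20],[0,0,0,0,-1,-1,20],[0,0,0,0,-1,-1,20]]'; done; for i in 1 2 3 4 5 6; do python3 -m creep '[[0,0,0,0,0,0,20],[0,0,0,0,0,0,20],[0,0,0,0,0,0,20],[0,0,0,0,0,0,20],[0,0,0,0,0,0,20]]' | egrep 'ee_pos|opening'; done; python3 - <<'E'
from h import *
go(.5913,-.022,.032,79.35)
snap('scene'); print([(d['position'],round(d['p'],2)) for d in tip_of('nozzle','scene')[:2]])
go(.6695,.2195,.115,92.9)
E
```

```text
time_s: 8.1
ee_pos: [0.5913, -0.0208, 0.0313]
tcp_rot: [0.0, 0.769, 0.639, 0.0]
ft_force: [-1.0, 0.4, -2.3]
opening: 0.0331
ee_pos: [0.5913, -0.0208, 0.0313]
opening: 0.0328
ee_pos: [0.5913, -0.0208, 0.0313]
opening: 0.0332
ee_pos: [0.5913, -0.0208, 0.0313]
opening: 0.033
ee_pos: [0.5913, -0.0208, 0.0313]
opening: 0.0332
ee_pos: [0.5913, -0.0208, 0.0313]
opening: 0.0331
ee_pos: [0.5913, -0.0208, 0.0313]
opening: 0.0326
t 11.1 pos [ 0.5913 -0.0208  0.0313] F [ 0.2 -0.6 -2.2] open 0.0326 TURN [0.0, 0.0, 0.001] SHIFT [-1.2, 0.3, -0.7]
[([198.2, 234.8], 0.83), ([412.7, 268.0], 0.57)]
t 11.2 pos [ 0.5913 -0.0208  0.0313] F [-0.5  0.4 -2.2] open 0.0331 TURN [0.0, 0.0, -0.236] SHIFT [250.6, 32.7, -83.7]
```

```bash
python3 -m creep '[[0,0,0,20,0,-30,20],[0,0,-0.06,60,8,-70,20],[0,0,-0.12,105,14,-84,20],[0,0,-0.18,150,20,-84,20],[0,0,-0.236,195,26,-84,20]]'; python3 -m creep '[[0,0,0,30,0,0,20],[0,0,0,50,0,0,20],[0,0,0,55,0,0,20],[0,0,0,55,0,0,20],[0,0,0,55,0,0,20]]';  python3 - <<'E'
from h import *
go(.6695,.2195,.115,92.7)
go(.6695,.2195,.029,92.7)
E
```

```text
time_s: 11.7
ee_pos: [0.6535, 0.1687, 0.1166]
tcp_rot: [0.0, 0.688, 0.726, 0.001]
ft_force: [0.7, -0.7, -2.4]
opening: 0.0331
time_s: 12.2
ee_pos: [0.65, 0.2184, 0.1154]
tcp_rot: [0.0, 0.69, 0.724, -0.001]
ft_force: [0.3, 0.1, -2.4]
opening: 0.0334
t 12.2 pos [0.65   0.2184 0.1154] F [ 0.3  0.1 -2.4] open 0.0334 TURN [-0.0, 0.002, 0.001] SHIFT [0.2, 19.5, 0.3]
t 12.2 pos [0.65   0.2184 0.1154] F [ 0.3  0.1 -2.4] open 0.0334 TURN [-0.0, 0.002, 0.001] SHIFT [0.3, 19.5, 86.3]
```

```bash
python3 -m creep '[[0,0,0,0,10,0,20],[0,0,0,0,19.5,0,20],[0,0,0,0,19.5,30,20],[0,0,0,0,19.5,55,20],[0,0,0,0,19.5,55,20]]';  python3 - <<'E'
from h import *
go(.6695,.2195,.029,92.7)
E
```

```text
time_s: 12.7
ee_pos: [0.6683, 0.2206, 0.0571]
tcp_rot: [-0.001, 0.689, 0.725, -0.002]
ft_force: [-0.4, -0.4, -2.2]
opening: 0.033
t 12.7 pos [0.6683 0.2206 0.0571] F [-0.4 -0.4 -2.2] open 0.033 TURN [-0.005, 0.002, 0.003] SHIFT [-1.1, 1.2, 28.0]
```

```bash
python3 -m creep '[[0,0,0,0,0,8,20],[0,0,0,0,0,16,20],[0,0,0,0,0,23,20],[0,0,0,0,0,28,20],[0,0,0,0,0,28,20]]';  python3 - <<'E'
from h import *
go(.6695,.2195,.029,92.7)
E
```

```text
time_s: 13.2
ee_pos: [0.6691, 0.222, 0.0318]
tcp_rot: [-0.0, 0.689, 0.725, -0.0]
ft_force: [-0.1, 0.1, -2.2]
opening: 0.0332
t 13.2 pos [0.6691 0.222  0.0318] F [-0.1  0.1 -2.2] open 0.0332 TURN [-0.001, 0.0, 0.004] SHIFT [-2.6, 0.3, 2.8]
```

```bash
python3 -m creep '[[0,0,0,-2,0,1,20],[0,0,0,-2,0,2.5,20],[0,0,0,-2,0,3,20],[0,0,0,-2,0,3,60],[0,0,0,-2,0,3,100]]'; python3 -m creep '[[0,0,0,0,0,0,100],[0,0,0,0,0,0,100],[0,0,0,0,0,-20,100],[0,0,0,0,0,-60,100],[0,0,0,0,0,-110,100]]';  python3 - <<'E'
from h import *
for n in ('scene',):
    s=snap(n,'d_'+n+'.png'); w=cloud(s); print(n)
    for c in [(0.53,.352),(.416,.315),(.527,.105)]:
        try: P,m=comp(w,c,.1,.007,.03); print('bar',len(P),fit(P))
        except Exception as e: print(e)
    P,m=comp(w,(.67,.215),.12,.05,.075); print('dust',len(P),fit(P),np.percentile(P[:,2],[5,50,95]))
go(.522,.103,.14,102.3)
go(.522,.103,.003,102.3)
E
```

```text
time_s: 13.7
ee_pos: [0.6698, 0.2202, 0.0297]
tcp_rot: [0.0, 0.689, 0.725, 0.0]
ft_force: [0.3, 0.2, 0.9]
opening: 0.061
time_s: 14.2
ee_pos: [0.6682, 0.2197, 0.1387]
tcp_rot: [-0.001, 0.689, 0.725, -0.002]
ft_force: [0.2, 0.6, 0.0]
opening: 0.0857
scene
bar 543 ([0.5258, 0.3543], [24.0, 148.0], 96.7, [0.5282, 0.3537, 0.016])
bar 491 ([0.4153, 0.3148], [26.0, 149.0], 99.2, [0.4158, 0.3132, 0.0158])
bar 461 ([0.5238, 0.101], [24.0, 142.0], 102.4, [0.5251, 0.0996, 0.0158])
dust 1166 ([0.6641, 0.1949], [53.0, 180.0], 92.6, [0.6747, 0.2143, 0.0627]) [0.05121256 0.06273521 0.06757048]
t 14.25 pos [0.6727 0.2206 0.1487] F [ 2.7 -0.   6. ] open 0.0853 TURN [0.009, -0.002, -0.164] SHIFT [-109.8, -156.5, 7.1]
t 14.25 pos [0.6727 0.2206 0.1487] F [ 2.7 -0.   6. ] open 0.0853 TURN [0.009, -0.002, -0.164] SHIFT [-110.2, -157.7, 144.1]
```

```bash
python3 -m creep '[[0,0,-0.05,-15,-35,0,60],[0,0,-0.1,-30,-75,0,60],[0,0,-0.164,-45,-115,0,60],[0,0,-0.164,-60,-155,30,60],[0,0,-0.164,-60,-155,50,60]]';  python3 - <<'E'
from h import *
go(.511,.1514,.004,102.2)
E
```

```text
time_s: 14.75
ee_pos: [0.5125, 0.1496, 0.0894]
tcp_rot: [-0.001, 0.628, 0.779, -0.002]
ft_force: [1.9, -0.3, 0.0]
opening: 0.0512
t 14.75 pos [0.5125 0.1496 0.0894] F [ 1.9 -0.3  0. ] open 0.0512 TURN [-0.004, 0.0, 0.001] SHIFT [2.1, -0.8, 85.4]
```

```bash
python3 -m creep '[[0,0,0,2,-1,35,60],[0,0,0,2,-1,65,60],[0,0,0,2,-1,80,60],[0,0,0,2,-1,84,60],[0,0,0,2,-1,84,60]]';  python3 - <<'E'
from h import *
go(.511,.1514,.004,102.2)
E
```

```text
time_s: 15.25
ee_pos: [0.5163, 0.1538, 0.005]
tcp_rot: [-0.0, 0.627, 0.779, -0.0]
ft_force: [0.3, -0.5, -0.7]
opening: 0.0513
t 15.25 pos [0.5163 0.1538 0.005 ] F [ 0.3 -0.5 -0.7] open 0.0513 TURN [-0.001, 0.0, 0.002] SHIFT [-1.2, -5.7, 1.0]
```

```bash
python3 -m creep '[[0,0,0,0,-5,1,60],[0,0,0,0,-5,1,40],[0,0,0,0,-5,1,5],[0,0,0,0,-5,1,5],[0,0,0,0,-5,1,5]]' 60;  python3 -m creep '[[0,0,0,0,0,0,5],[0,0,0,0,0,0,5],[0,0,0,0,0,-15,5],[0,0,0,0,0,-40,5],[0,0,0,0,0,-60,5]]'; python3 - <<'E'
from h import *
s=snap('scene','e.png'); w=cloud(s)
P,m=comp(w,(.53,.08),.07,.045,.1); print(len(P),fit(P))
p=rel((.5645,-.1645),79.35,(-160,0)); print(p); go(*p,.046,79.35)
cv2.imwrite('pics/e1.png',cv2.resize(cv2.imread('pics/e.png')[170:320,160:400],None,fx=3,fy=3,interpolation=2))
E
```

```text
time_s: 15.75
ee_pos: [0.5118, 0.1531, 0.0053]
tcp_rot: [0.0, 0.627, 0.779, 0.001]
ft_force: [-1.8, -0.1, 7.3]
opening: 0.0141
time_s: 16.25
ee_pos: [0.5115, 0.1529, 0.0654]
tcp_rot: [0.0, 0.627, 0.779, 0.0]
ft_force: [0.2, 0.8, -1.0]
opening: 0.0138
525 ([0.526, 0.0881], [25.0, 118.0], 101.4, [0.528, 0.0868, 0.0752])
[ 0.59406945 -0.00725609]
t 16.3 pos [0.5126 0.1532 0.068 ] F [-0.1  0.4  1.3] open 0.014 TURN [0.003, -0.001, 0.401] SHIFT [-174.2, 45.3, 22.1]
```

View pics/e1.png

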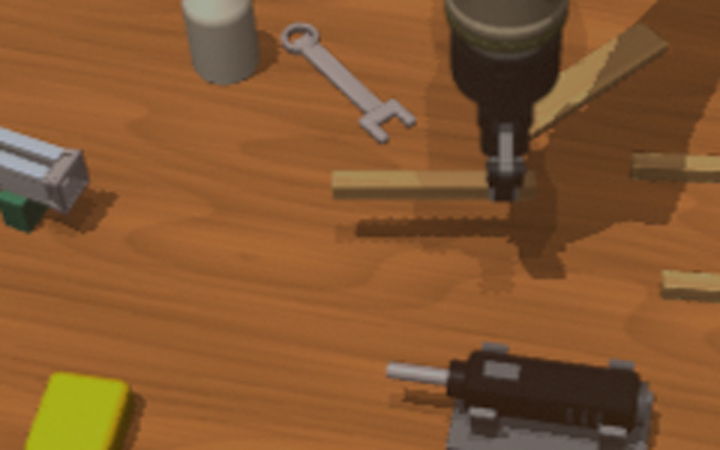

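The picture shows the bar held level, its head at crop (335,185); the duster is back in its cradle. Now I'll move to in front of the mouth.

```bash
python3 -m creep '[[0,0,0.08,-40,10,0,5],[0,0,0.17,-80,20,0,5],[0,0,0.26,-120,30,5,5],[0,0,0.34,-160,40,15,5],[0,0,0.401,-174,45,20.5,5]]';  python3 -m creep '[[0,0,0,0,0,0,5],[0,0,0,0,0,0,5],[0,0,0,0,0,0,5],[0,0,0,0,0,0,5],[0,0,0,0,0,0,5]]'; python3 - <<'E'
from h import *
p=rel((.5645,-.1645),79.35,(-160,0)); go(*p,.0473,79.35)
E
```

```text
time_s: 16.8
ee_pos: [0.5941, -0.0124, 0.0437]
tcp_rot: [0.001, 0.772, 0.635, 0.0]
ft_force: [-0.2, 1.5, 0.1]
opening: 0.0144
time_s: 17.3
ee_pos: [0.5923, -0.0063, 0.0441]
tcp_rot: [-0.0, 0.769, 0.639, 0.0]
ft_force: [0.2, 0.0, -0.0]
opening: 0.0144
t 17.3 pos [ 0.5923 -0.0063  0.0441] F [ 0.2  0.  -0. ] open 0.0144 TURN [0.0, -0.0, 0.002] SHIFT [-0.6, 1.9, -3.2]
```

```bash
python3 -m creep '[[0,0,0.002,0,2,-3,5],[0,0,0.002,0,2,-3,5],[0,0,0.002,0,2,-3,5],[0,0,0.002,0,2,-3,5],[0,0,0.002,0,2,-3,5]]'; python3 - <<'E'
from h import *
p=rel((.5645,-.1645),79.35,(-160,0)); go(*p,.0473,79.35)
s=snap('scene','f.png'); w=cloud(s); m0=np.array([.5645,-.1645]); a=np.radians(79.35); ax=-np.array([np.cos(a),np.sin(a)]); la=np.array([np.sin(a),-np.cos(a)])
Q=w[(np.hypot(w[...,0]-.56,w[...,1]+.15)<.35)&(w[...,2]>.045)&(w[...,2]<.075)]
u=(Q[:,:2]-m0)@ax*1e3; l=(Q[:,:2]-m0)@la*1e3
for k in (-120,-100,-80,-60,-45,5,30,60,90,120,150):
    b=(abs(u-k)<5)&(abs(l)<30)
    if b.sum(): print(k,b.sum(),'lat',np.percentile(l[b],[2,98]).round(1),'z',np.percentile(Q[b,2],[5,50,98]).round(4))
b=(u<-25)&(u>-130)&(abs(l)<12); print('head',u[b].max())
cv2.imwrite('pics/f1.png',cv2.resize(cv2.imread('pics/f.png')[180:300,120:300],None,fx=4,fy=4,interpolation=2))
E
```

```text
time_s: 17.8
ee_pos: [0.5944, -0.0079, 0.0467]
tcp_rot: [-0.0, 0.77, 0.638, -0.0]
ft_force: [0.6, -0.3, -1.3]
opening: 0.0144
t 17.8 pos [ 0.5944 -0.0079  0.0467] F [ 0.6 -0.3 -1.3] open 0.0144 TURN [-0.0, 0.0, -0.002] SHIFT [0.6, -0.5, -0.6]
-120 2 lat [8.1 8.6] z [0.0454 0.0464 0.0474]
-100 37 lat [-7.2  8.8] z [0.0476 0.0579 0.0617]
-80 36 lat [-8.4  8.5] z [0.0468 0.0571 0.0612]
-60 39 lat [-7.4  8.2] z [0.0488 0.0574 0.0615]
-45 38 lat [-8.8  8. ] z [0.0473 0.0577 0.062 ]
5 90 lat [-18.2  18.1] z [0.047  0.0662 0.0707]
30 66 lat [-15.6  16.2] z [0.0479 0.0648 0.0698]
60 68 lat [-15.7  15.8] z [0.0481 0.0647 0.0704]
90 65 lat [-16.6  16.7] z [0.0469 0.0649 0.0703]
120 72 lat [-17.1  16.9] z [0.0468 0.0652 0.0713]
150 69 lat [-15.4  17.7] z [0.047  0.0663 0.0715]
head -34.19448680610659
```

View pics/f1.png

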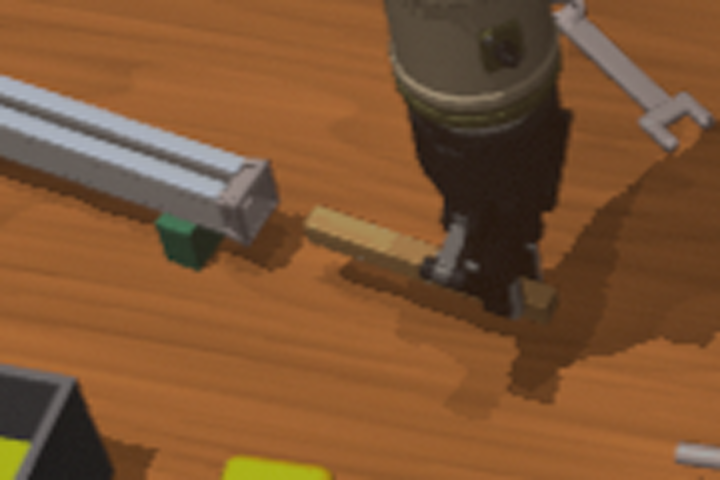

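The crop shows the bar in line with the mouth: lateral offset under 0.5 mm, top at 58 mm, head 34 mm before the mouth. Insert it.

```bash
python3 -m creep '[[0,0,0,-12,0,0,5],[0,0,0,-24,0,0,5],[0,0,0,-36,0,0,5],[0,0,0,-48,0,0,5],[0,0,0,-58,0,0,5]]'; python3 - <<'E'
from h import *
p=rel((.5645,-.1645),79.35,(-20,0)); go(*p,.047,79.35)
E
```

```text
time_s: 18.35
ee_pos: [0.5833, -0.0667, 0.0468]
tcp_rot: [0.0, 0.771, 0.637, -0.0]
ft_force: [0.1, -0.6, -0.4]
opening: 0.0142
t 18.35 pos [ 0.5833 -0.0667  0.0468] F [ 0.1 -0.6 -0.4] open 0.0142 TURN [0.0, 0.0, -0.003] SHIFT [-79.6, -0.1, -0.1]
```

```bash
python3 -m creep '[[0,0,-0.003,-16,0,0,5],[0,0,-0.003,-32,0,0,5],[0,0,-0.003,-48,0,0,5],[0,0,-0.003,-64,0,0,5],[0,0,-0.003,-79,0,0,5]]'; python3 - <<'E'
from h import *
p=rel((.5645,-.1645),79.35,(-20,0)); go(*p,.047,79.35)
s=snap('scene'); print(s['img'].shape)
w=cloud(s); m0=np.array([.5645,-.1645]); a=np.radians(79.35); ax=-np.array([np.cos(a),np.sin(a)]); la=np.array([np.sin(a),-np.cos(a)])
cv2.imwrite('pics/g1.png',cv2.resize(s['img'][180:300,120:300,::-1],None,fx=4,fy=4,interpolation=2))
E
```

```text
time_s: 18.85
ee_pos: [0.5685, -0.1441, 0.0468]
tcp_rot: [0.0, 0.77, 0.639, -0.0]
ft_force: [1.1, -0.1, -0.6]
opening: 0.0146
t 18.85 pos [ 0.5685 -0.1441  0.0468] F [ 1.1 -0.1 -0.6] open 0.0146 TURN [0.0, 0.0, 0.0] SHIFT [-0.8, -0.2, -0.2]
(480, 640, 3)
```

View pics/g1.png

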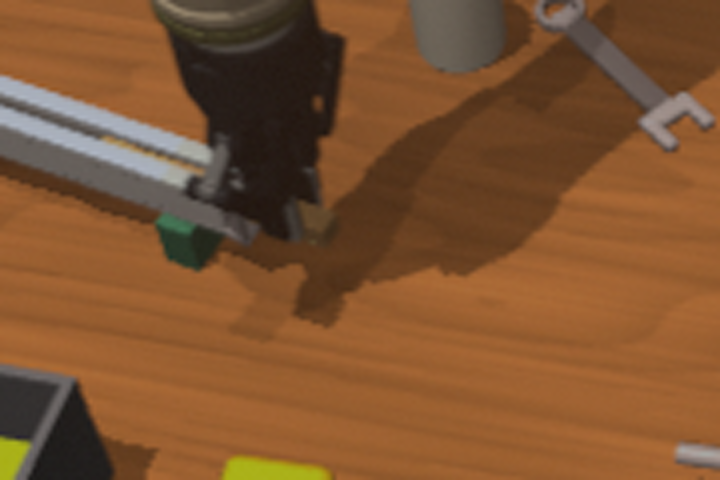

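Bar 1's pale top shows in the slot and its tail still sticks out. Release, rise, step back, shut and push.

```bash
python3 -m creep '[[0,0,0,0,0,0,35],[0,0,0,0,0,0,35],[0,0,0,0,0,0,35],[0,0,0,0,0,-20,35],[0,0,0,0,0,-45,35]]'; python3 -m creep '[[0,0,0,25,0,0,35],[0,0,0,60,0,0,0],[0,0,0,60,0,0,0],[0,0,0,60,0,30,0],[0,0,0,60,0,45,0]]'; python3 - <<'E'
from h import *
p=rel((.5645,-.1645),79.35,(-12,0)); go(*p,.045,79.35)
E
```

```text
time_s: 19.4
ee_pos: [0.5684, -0.1413, 0.0913]
tcp_rot: [-0.001, 0.769, 0.639, -0.001]
ft_force: [0.9, 1.1, 0.4]
opening: 0.0301
time_s: 19.9
ee_pos: [0.5796, -0.0823, 0.0455]
tcp_rot: [-0.0, 0.769, 0.64, -0.0]
ft_force: [-0.5, 0.6, -0.0]
opening: -0.0001
t 19.9 pos [ 0.5796 -0.0823  0.0455] F [-0.5  0.6 -0. ] open -0.0001 TURN [-0.001, -0.0, 0.003] SHIFT [-71.6, 0.2, 0.5]
```

```bash
python3 -m creep '[[0,0,0.003,-18,0,0,0],[0,0,0.003,-34,0,0,0],[0,0,0.003,-48,0,0,0],[0,0,0.003,-58,0,0,0],[0,0,0.003,-66,0,0,0]]'; python3 -m creep '[[0,0,0,-2,0,0,0],[0,0,0,-4,0,0,0],[0,0,0,-6,0,0,0],[0,0,0,-6,0,0,0],[0,0,0,-6,0,0,0]]'; python3 - <<'E'
from h import *
p=rel((.5645,-.1645),79.35,(-12,0)); go(*p,.045,79.35)
E
```

```text
time_s: 20.4
ee_pos: [0.5676, -0.1497, 0.0471]
tcp_rot: [0.0, 0.771, 0.637, 0.0]
ft_force: [0.4, 0.7, -0.2]
opening: -0.0004
time_s: 20.9
ee_pos: [0.5668, -0.1539, 0.0468]
tcp_rot: [0.0, 0.77, 0.638, 0.0]
ft_force: [0.3, -0.6, -0.1]
opening: -0.0001
t 20.9 pos [ 0.5668 -0.1539  0.0468] F [ 0.3 -0.6 -0.1] open -0.0001 TURN [0.0, -0.0, -0.002] SHIFT [1.2, -0.3, 1.8]
```

```bash
python3 -m creep '[[0,0,0,20,0,0,0],[0,0,0,50,0,-40,0],[0,0,0,90,0,-80,60],[0,0,0,130,0,-100,60],[0,0,0,170,0,-100,60]]'; python3 - <<'E'
from h import *
s=snap('scene','h.png'); w=cloud(s)
for c in [(0.527,.354),(.415,.314),(.522,.103)]:
    try: P,m=comp(w,c,.1,.007,.03); print('bar',len(P),fit(P))
    except Exception as e: print(e)
cv2.imwrite('pics/h1.png',cv2.resize(s['img'][185:275,120:240,::-1],None,fx=6,fy=6,interpolation=2))
t=snap('top'); w=cloud(t)
for c in [(0.527,.354),(.415,.314)]:
    try: P,m=comp(w,c,.1,.007,.03); print('bar',len(P),fit(P))
    except Exception as e: print(e)
go(.415,.314,.13,99.2)
E
```

```text
time_s: 21.4
ee_pos: [0.6003, 0.0146, 0.1503]
tcp_rot: [0.001, 0.77, 0.638, 0.002]
ft_force: [1.3, -0.1, -0.5]
opening: 0.0434
bar 548 ([0.5269, 0.3546], [22.0, 149.0], 96.5, [0.5282, 0.3545, 0.0157])
bar 485 ([0.4143, 0.3146], [23.0, 150.0], 99.3, [0.4162, 0.314, 0.0158])
bar 1 ([0.4465, 0.1345], [0.0, 0.0], 0.0, [0.4465, 0.1345, 0.0071])
bar 446 ([0.5264, 0.354], [16.0, 150.0], 96.6, [0.5265, 0.3544, 0.0161])
bar 438 ([0.4149, 0.3141], [17.0, 151.0], 99.1, [0.4146, 0.3133, 0.016])
t 21.5 pos [0.5998 0.0206 0.1475] F [ 0.2 -0.2 -0.9] open 0.0516 TURN [0.002, -0.004, -0.339] SHIFT [255.8, -234.0, 18.1]
```

View pics/h1.png

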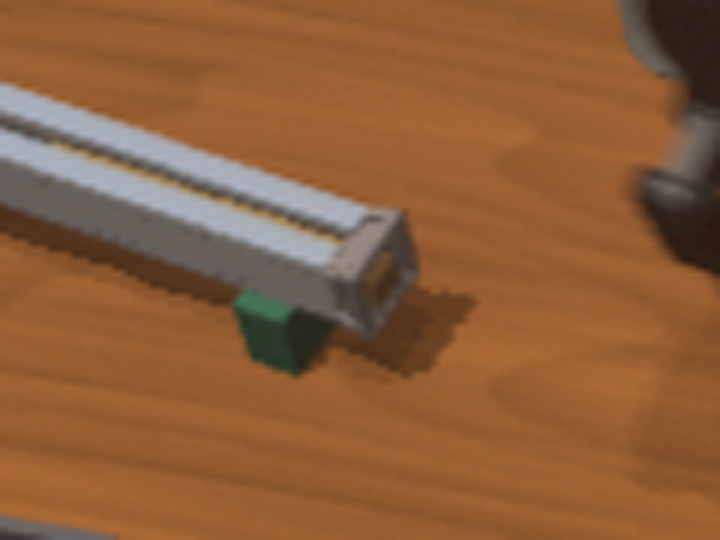

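The first bar is in, with its tail visible inside the mouth. Bars 2 and 3 haven't moved. Next is the bar at (0.415,0.314).

```bash
python3 -m creep '[[0,0,-0.07,34,-28,0,60],[0,0,-0.14,68,-56,0,60],[0,0,-0.21,102,-84,0,60],[0,0,-0.28,136,-112,0,60],[0,0,-0.339,170,-140,0,60]]'; python3 - <<'E'
from h import *
go(.4068,.3634,.08,99.1)
E
```

```text
time_s: 22.0
ee_pos: [0.4915, 0.207, 0.1467]
tcp_rot: [0.0, 0.651, 0.759, -0.0]
ft_force: [0.5, -0.1, 0.3]
opening: 0.0512
t 22.0 pos [0.4915 0.207  0.1467] F [ 0.5 -0.1  0.3] open 0.0512 TURN [-0.0, 0.0, -0.005] SHIFT [167.5, -59.8, 66.6]
```

```bash
python3 -m creep '[[0,0,-0.005,42,-15,0,60],[0,0,-0.005,84,-30,10,60],[0,0,-0.005,126,-45,30,60],[0,0,-0.005,167.5,-60,60,60],[0,0,-0.005,167.5,-60,67,60]]'; python3 -m creep '[[0,0,0,0,0,20,60],[0,0,0,0,0,40,60],[0,0,0,0,0,50,60],[0,0,0,0,0,50,60],[0,0,0,0,0,50,60]]';python3 - <<'E'
from h import *
go(.4068,.3634,.005,99.1)
E
```

```text
time_s: 22.5
ee_pos: [0.4039, 0.3672, 0.0773]
tcp_rot: [-0.001, 0.647, 0.763, -0.001]
ft_force: [1.0, 0.0, -0.1]
opening: 0.0514
time_s: 23.0
ee_pos: [0.4085, 0.3621, 0.0301]
tcp_rot: [0.0, 0.65, 0.76, -0.0]
ft_force: [-0.0, 0.7, -0.3]
opening: 0.0512
t 23.0 pos [0.4085 0.3621 0.0301] F [-0.   0.7 -0.3] open 0.0512 TURN [-0.0, 0.0, -0.004] SHIFT [1.6, -1.5, 25.1]
```

```bash
python3 -m creep '[[0,0,-0.004,1.5,-1.5,15,60],[0,0,-0.004,1.5,-1.5,25,60],[0,0,-0.004,1.5,-1.5,25,30],[0,0,-0.004,1.5,-1.5,25,5],[0,0,-0.004,1.5,-1.5,25,5]]' 60; python3 -m creep '[[0,0,0,0,0,0,5],[0,0,0,0,0,0,5],[0,0,0,0,0,-10,5],[0,0,0,0,0,-40,5],[0,0,0,0,0,-75,5]]';python3 - <<'E'
from h import *
s=snap('scene','i.png'); w=cloud(s); print(pxs:=px(s,[.4147,.314,.08]))
p=rel((.5645,-.1645),79.35,(-160,0)); go(*p,.06,79.35)
E
```

```text
time_s: 23.5
ee_pos: [0.4067, 0.3637, 0.0055]
tcp_rot: [0.0, 0.648, 0.761, 0.0]
ft_force: [-0.1, -0.3, -0.2]
opening: 0.0141
time_s: 24.0
ee_pos: [0.406, 0.3632, 0.0804]
tcp_rot: [-0.0, 0.648, 0.761, -0.001]
ft_force: [1.5, 0.5, -0.1]
opening: 0.0139
[405.26713167 206.83361294]
t 24.05 pos [0.4077 0.3646 0.0856] F [0.8 0.9 2.3] open 0.014 TURN [0.003, -0.004, 0.345] SHIFT [-396.8, 124.9, 24.8]
```

```bash
python3 -m creep '[[0,0,0.07,-40,12,0,5],[0,0,0.14,-80,25,0,5],[0,0,0.21,-120,38,0,5],[0,0,0.28,-160,50,0,5],[0,0,0.345,-200,63,0,5]]'; python3 - <<'E'
from h import *
p=rel((.5645,-.1645),79.35,(-160,0)); go(*p,.0475,79.35)
E
```

```text
time_s: 24.55
ee_pos: [0.501, 0.175, 0.0804]
tcp_rot: [0.0, 0.77, 0.638, 0.0]
ft_force: [0.7, 0.7, 0.4]
opening: 0.014
t 24.55 pos [0.501  0.175  0.0804] F [0.7 0.7 0.4] open 0.014 TURN [0.0, -0.001, -0.002] SHIFT [-161.8, 125.3, 32.9]
```

```bash
python3 -m creep '[[0,0,0,-35,27,0,5],[0,0,0,-75,58,5,5],[0,0,0,-115,89,15,5],[0,0,0,-155,120,30,5],[0,0,0,-162,125,33,5]]'; python3 -m creep '[[0,0,0,0,0,0,5],[0,0,0,0,0,0,5],[0,0,0,0,0,0,5],[0,0,0,0,0,0,5],[0,0,0,0,0,0,5]]'; python3 - <<'E'
from h import *
p=rel((.5645,-.1645),79.35,(-160,0)); go(*p,.0475,79.35)
E
```

```text
time_s: 25.05
ee_pos: [0.5954, -0.0123, 0.0466]
tcp_rot: [0.002, 0.771, 0.636, -0.0]
ft_force: [-1.2, -0.3, -1.2]
opening: 0.0141
time_s: 25.55
ee_pos: [0.5934, -0.0044, 0.0472]
tcp_rot: [-0.0, 0.769, 0.64, 0.0]
ft_force: [-0.0, 0.8, 0.1]
opening: 0.0143
t 25.55 pos [ 0.5934 -0.0044  0.0472] F [-0.   0.8  0.1] open 0.0143 TURN [0.0, -0.0, 0.003] SHIFT [-2.6, 1.2, -0.3]
```

```bash
cat >> h.py <<'E'
M0=np.array([.5645,-.1645]); _a=np.radians(79.35); AX=-np.array([np.cos(_a),np.sin(_a)]); LA=np.array([np.sin(_a),-np.cos(_a)])
def prof(s,ks):
    w=cloud(s); Q=w[(np.hypot(w[...,0]-.56,w[...,1]+.15)<.35)&(w[...,2]>.045)&(w[...,2]<.075)]
    u=(Q[:,:2]-M0)@AX*1e3; l=(Q[:,:2]-M0)@LA*1e3
    for k in ks:
        b=(abs(u-k)<5)&(abs(l)<30)
        if b.sum(): print(k,b.sum(),'lat',np.percentile(l[b],[2,98]).round(1),'z',np.percentile(Q[b,2],[5,50,98]).round(4))
    b=(u<-20)&(u>-130)&(abs(l)<12); print('head',u[b].max())
E
python3 -m creep '[[0,0,0.003,-1,1,0,5],[0,0,0.003,-1,1,0,5],[0,0,0.003,-1,1,0,5],[0,0,0.003,-1,1,0,5],[0,0,0.003,-1,1,0,5]]'; python3 - <<'E'
from h import *
s=snap('scene','j.png'); prof(s,(-100,-80,-60,-45))
p=rel(M0,79.35,(-20,0)); go(*p,.0475,79.35)
E
```

```text
time_s: 26.05
ee_pos: [0.5943, -0.0071, 0.0468]
tcp_rot: [-0.0, 0.77, 0.638, -0.0]
ft_force: [0.1, -0.0, -0.6]
opening: 0.0142
-100 38 lat [-8.9  9.3] z [0.0477 0.0565 0.0612]
-80 37 lat [-8.1 10.1] z [0.0482 0.057  0.0623]
-60 38 lat [-8.1  8.2] z [0.0464 0.0573 0.0611]
-45 37 lat [-9.5  9.3] z [0.0466 0.056  0.0608]
head -35.02244112813175
t 26.1 pos [ 0.5943 -0.0071  0.0468] F [ 0.2  0.7 -0.8] open 0.0144 TURN [-0.0, 0.0, -0.002] SHIFT [-140.2, 0.1, -0.7]
```

Aligned. Insert it, pushing the first bar along.

```bash
python3 -m creep '[[0,0,-0.002,-12,0,0,5],[0,0,-0.002,-24,0,0,5],[0,0,-0.002,-36,0,0,5],[0,0,-0.002,-48,0,0,5],[0,0,-0.002,-58,0,0,5]]'; python3 - <<'E'
from h import *
p=rel(M0,79.35,(-20,0)); go(*p,.0475,79.35)
E
```

```text
time_s: 26.6
ee_pos: [0.5832, -0.0658, 0.0468]
tcp_rot: [0.0, 0.77, 0.638, -0.0]
ft_force: [-0.4, -0.1, 0.3]
opening: 0.0144
t 26.6 pos [ 0.5832 -0.0658  0.0468] F [-0.4 -0.1  0.3] open 0.0144 TURN [0.0, 0.0, -0.001] SHIFT [-80.4, 0.0, -0.6]
```

```bash
python3 -m creep '[[0,0,0,-16,0,-0.5,5],[0,0,0,-32,0,-0.5,5],[0,0,0,-48,0,-0.5,5],[0,0,0,-64,0,-0.5,5],[0,0,0,-80,0,-0.5,5]]'; python3 - <<'E'
from h import *
p=rel(M0,79.35,(-20,0)); go(*p,.0475,79.35)
s=snap('scene','k.png')
cv2.imwrite('pics/k1.png',cv2.resize(s['img'][150:300,0:300,::-1],None,fx=2.6,fy=2.6,interpolation=2))
E
```

```text
time_s: 27.1
ee_pos: [0.5684, -0.1442, 0.0473]
tcp_rot: [0.0, 0.77, 0.638, -0.0]
ft_force: [0.8, 0.3, -0.4]
opening: 0.014
t 27.1 pos [ 0.5684 -0.1442  0.0473] F [ 0.8  0.3 -0.4] open 0.014 TURN [0.0, 0.0, -0.0] SHIFT [-0.6, -0.1, -0.2]
```

View pics/k1.png

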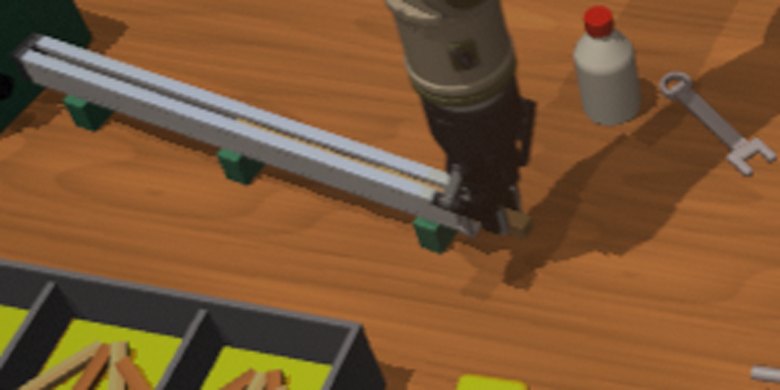

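The second bar is in and the train now fills about half the tube. Release and push as before.

```bash
python3 -m creep '[[0,0,0,0,0,0,35],[0,0,0,0,0,0,35],[0,0,0,0,0,0,35],[0,0,0,0,0,-20,35],[0,0,0,0,0,-45,35]]'; python3 -m creep '[[0,0,0,25,0,0,35],[0,0,0,60,0,0,0],[0,0,0,60,0,0,0],[0,0,0,60,0,30,0],[0,0,0,60,0,45,0]]'; python3 - <<'E'
from h import *
p=rel(M0,79.35,(-12,0)); go(*p,.046,79.35)
E
```

```text
time_s: 27.65
ee_pos: [0.5682, -0.1414, 0.0918]
tcp_rot: [-0.001, 0.769, 0.639, -0.001]
ft_force: [0.6, 0.6, 0.5]
opening: 0.0297
time_s: 28.15
ee_pos: [0.5795, -0.0825, 0.046]
tcp_rot: [-0.0, 0.769, 0.639, -0.0]
ft_force: [0.1, 0.0, -0.8]
opening: -0.0003
t 28.15 pos [ 0.5795 -0.0825  0.046 ] F [ 0.1  0.  -0.8] open -0.0003 TURN [-0.001, -0.0, 0.002] SHIFT [-71.3, 0.3, 0.0]
```

```bash
python3 -m creep '[[0,0,0.002,-18,0,0,0],[0,0,0.002,-34,0,0,0],[0,0,0.002,-48,0,0,0],[0,0,0.002,-58,0,0,0],[0,0,0.002,-66,0,0,0]]'; python3 -m creep '[[0,0,0,-2,0,0,0],[0,0,0,-4,0,0,0],[0,0,0,-5,0,0,0],[0,0,0,-5,0,0,0],[0,0,0,-5,0,0,0]]'; python3 -m creep '[[0,0,0,20,0,0,0],[0,0,0,50,0,-40,0],[0,0,0,90,0,-80,60],[0,0,0,130,0,-100,60],[0,0,0,170,0,-100,60]]'; python3 - <<'E'
from h import *
for n in('scene','top'):
    s=snap(n,'l_%s.png'%n); w=cloud(s)
    for c in [(0.527,.354)]:
        P,m=comp(w,c,.1,.007,.03); print('bar',len(P),fit(P))
    if n=='scene': cv2.imwrite('pics/l1.png',cv2.resize(s['img'][185:275,120:240,::-1],None,fx=6,fy=6,interpolation=2))
p=rel((.5265,.354),96.6,(-50,0)); print(p); go(*p,.14,96.6)
E
```

```text
time_s: 28.65
ee_pos: [0.5675, -0.1499, 0.0476]
tcp_rot: [0.0, 0.771, 0.637, 0.0]
ft_force: [-0.1, 1.0, 0.5]
opening: 0.0001
time_s: 29.15
ee_pos: [0.5669, -0.1531, 0.0473]
tcp_rot: [0.0, 0.77, 0.638, 0.0]
ft_force: [-0.1, 1.5, 0.3]
opening: -0.0001
time_s: 29.65
ee_pos: [0.6004, 0.0154, 0.1508]
tcp_rot: [0.002, 0.77, 0.638, 0.002]
ft_force: [1.1, 0.7, 0.2]
opening: 0.0434
bar 544 ([0.5266, 0.3545], [22.0, 148.0], 96.8, [0.5282, 0.3534, 0.0158])
bar 440 ([0.5261, 0.3541], [17.0, 151.0], 96.5, [0.5265, 0.3522, 0.016])
[0.52075314 0.40366864]
t 29.75 pos [0.5998 0.0213 0.148 ] F [-0.3  0.6 -0.6] open 0.0512 TURN [0.002, -0.003, -0.294] SHIFT [362.2, -145.8, 9.2]
```

View pics/l1.png

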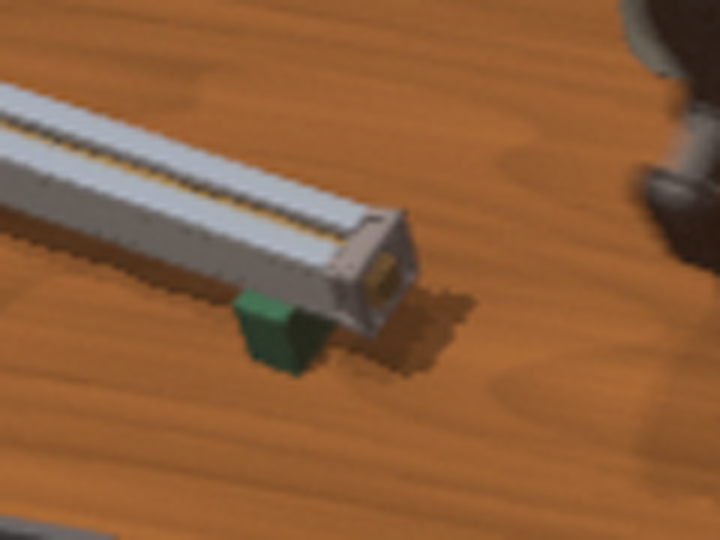

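The second bar is home, its tail in the mouth. Now the third bar.

```bash
python3 -m creep '[[0,0,-0.07,42,-17,0,60],[0,0,-0.14,84,-34,0,60],[0,0,-0.21,126,-51,0,60],[0,0,-0.27,168,-68,0,60],[0,0,-0.294,210,-85,0,60]]'; python3 - <<'E'
from h import *
go(.5208,.4037,.08,96.6)
E
```

```text
time_s: 30.25
ee_pos: [0.5536, 0.237, 0.1471]
tcp_rot: [0.0, 0.668, 0.744, -0.0]
ft_force: [-0.1, -0.4, 0.2]
opening: 0.0512
t 30.25 pos [0.5536 0.237  0.1471] F [-0.1 -0.4  0.2] open 0.0512 TURN [-0.0, 0.0, -0.007] SHIFT [169.3, -14.6, 67.0]
```

```bash
python3 -m creep '[[0,0,-0.007,42,-4,0,60],[0,0,-0.007,84,-7,10,60],[0,0,-0.007,126,-11,30,60],[0,0,-0.007,169,-14.5,60,60],[0,0,-0.007,169,-14.5,67,60]]'; python3 -m creep '[[0,0,0,0,0,20,60],[0,0,0,0,0,40,60],[0,0,0,0,0,50,60],[0,0,0,0,0,50,60],[0,0,0,0,0,50,60]]';python3 - <<'E'
from h import *
go(.5208,.4037,.005,96.6)
E
```

```text
time_s: 30.75
ee_pos: [0.5178, 0.4085, 0.077]
tcp_rot: [-0.002, 0.663, 0.749, -0.001]
ft_force: [-0.4, -0.3, 0.1]
opening: 0.0511
time_s: 31.25
ee_pos: [0.5223, 0.4019, 0.0306]
tcp_rot: [0.0, 0.666, 0.746, -0.0]
ft_force: [-0.2, -0.2, 0.2]
opening: 0.0511
t 31.25 pos [0.5223 0.4019 0.0306] F [-0.2 -0.2  0.2] open 0.0511 TURN [0.0, 0.0, -0.003] SHIFT [2.0, -1.2, 25.6]
```

```bash
python3 -m creep '[[0,0,-0.003,2,-1,15,60],[0,0,-0.003,2,-1,25,60],[0,0,-0.003,2,-1,25,30],[0,0,-0.003,2,-1,25,5],[0,0,-0.003,2,-1,25,5]]' 60; python3 -m creep '[[0,0,0,0,0,0,5],[0,0,0,0,0,0,5],[0,0,0,0,0,-10,5],[0,0,0,0,0,-40,5],[0,0,0,0,0,-75,5]]';python3 - <<'E'
from h import *
p=rel(M0,79.35,(-160,0)); go(*p,.06,79.35)
E
```

```text
time_s: 31.75
ee_pos: [0.5209, 0.4041, 0.0057]
tcp_rot: [0.0, 0.665, 0.747, 0.0]
ft_force: [-0.7, -1.0, 0.6]
opening: 0.0142
time_s: 32.25
ee_pos: [0.5201, 0.4036, 0.0807]
tcp_rot: [-0.0, 0.665, 0.747, -0.001]
ft_force: [0.5, -0.2, -0.3]
opening: 0.0145
t 32.25 pos [0.5201 0.4036 0.0807] F [ 0.5 -0.2 -0.3] open 0.0145 TURN [-0.002, 0.002, 0.302] SHIFT [-416.6, 26.0, 21.2]
```

```bash
python3 -m creep '[[0,0,0.06,-42,3,0,5],[0,0,0.12,-84,5,0,5],[0,0,0.18,-126,8,0,5],[0,0,0.24,-168,10,0,5],[0,0,0.302,-210,13,0,5]]'; python3 - <<'E'
from h import *
p=rel(M0,79.35,(-160,0)); go(*p,.0475,79.35)
E
```

```text
time_s: 32.75
ee_pos: [0.5581, 0.1956, 0.0812]
tcp_rot: [0.0, 0.77, 0.637, 0.0]
ft_force: [0.4, 0.3, 0.1]
opening: 0.014
t 32.75 pos [0.5581 0.1956 0.0812] F [0.4 0.3 0.1] open 0.014 TURN [0.001, -0.001, -0.002] SHIFT [-192.5, 73.2, 33.7]
```

```bash
python3 -m creep '[[0,0,-0.002,-42,16,0,5],[0,0,-0.002,-84,32,5,5],[0,0,-0.002,-126,48,15,5],[0,0,-0.002,-165,65,28,5],[0,0,-0.002,-191,73,33.5,5]]'; python3 -m creep '[[0,0,0,0,0,0,5],[0,0,0,0,0,0,5],[0,0,0,0,0,0,5],[0,0,0,0,0,0,5],[0,0,0,0,0,0,5]]'; python3 - <<'E'
from h import *
s=snap('scene'); prof(s,(-100,-80,-60,-45))
p=rel(M0,79.35,(-160,0)); go(*p,.0477,79.35)
E
```

```text
time_s: 33.25
ee_pos: [0.5949, -0.0081, 0.0469]
tcp_rot: [0.001, 0.77, 0.638, -0.0]
ft_force: [-0.4, -0.0, -0.1]
opening: 0.0138
time_s: 33.75
ee_pos: [0.5944, -0.0028, 0.0471]
tcp_rot: [-0.0, 0.768, 0.64, 0.0]
ft_force: [0.7, 1.0, -0.8]
opening: 0.0141
-100 38 lat [-8.3  7.4] z [0.047  0.0569 0.0618]
-80 38 lat [-10.2   8.6] z [0.048  0.0568 0.0617]
-60 35 lat [-8.4  9.5] z [0.0468 0.0577 0.0619]
-45 38 lat [-8.5  8.6] z [0.0472 0.0575 0.0617]
head -39.80899022806047
t 33.8 pos [ 0.5944 -0.003   0.047 ] F [ 0.1  0.4 -0.4] open 0.0144 TURN [0.0, -0.0, 0.004] SHIFT [-4.2, 0.5, -0.7]
```

```bash
python3 -m creep '[[0,0,0.004,-12,0,-0.5,5],[0,0,0.004,-24,0,-0.5,5],[0,0,0.004,-36,0,-0.5,5],[0,0,0.004,-48,0,-0.5,5],[0,0,0.004,-62,0,-0.5,5]]'; python3 - <<'E'
from h import *
p=rel(M0,79.35,(-20,0)); go(*p,.0477,79.35)
E
```

```text
time_s: 34.3
ee_pos: [0.5827, -0.0664, 0.0473]
tcp_rot: [0.0, 0.77, 0.637, 0.0]
ft_force: [-0.4, 0.8, -1.0]
opening: 0.0137
t 34.3 pos [ 0.5827 -0.0664  0.0473] F [-0.4  0.8 -1. ] open 0.0137 TURN [0.0, -0.0, -0.002] SHIFT [-79.8, 0.4, -0.4]
```

```bash
python3 -m creep '[[0,0,-0.002,-16,0,0,5],[0,0,-0.002,-32,0,0,5],[0,0,-0.002,-48,0,0,5],[0,0,-0.002,-64,0,0,5],[0,0,-0.002,-80,0,0,5]]'; python3 - <<'E'
from h import *
p=rel(M0,79.35,(-20,0)); go(*p,.0477,79.35)
s=snap('scene','m.png')
E
```

```text
time_s: 34.8
ee_pos: [0.5677, -0.1452, 0.0473]
tcp_rot: [0.0, 0.77, 0.638, 0.0]
ft_force: [0.7, -0.4, -0.3]
opening: 0.0146
t 34.8 pos [ 0.5677 -0.1452  0.0473] F [ 0.7 -0.4 -0.3] open 0.0146 TURN [0.0, 0.0, -0.0] SHIFT [0.4, 0.4, -0.4]
```

```bash
python3 -m creep '[[0,0,0,0,0,0,35],[0,0,0,0,0,0,35],[0,0,0,0,0,0,35],[0,0,0,0,0,-20,35],[0,0,0,0,0,-45,35]]'; python3 -m creep '[[0,0,0,25,0,0,35],[0,0,0,60,0,0,0],[0,0,0,60,0,0,0],[0,0,0,60,0,30,0],[0,0,0,60,0,45,0]]'; python3 - <<'E'
from h import *
p=rel(M0,79.35,(-14,0)); go(*p,.046,79.35)
E
```

```text
time_s: 35.35
ee_pos: [0.5675, -0.1425, 0.0918]
tcp_rot: [-0.001, 0.769, 0.639, -0.001]
ft_force: [-0.8, -0.4, -0.5]
opening: 0.0298
time_s: 35.85
ee_pos: [0.5788, -0.0836, 0.046]
tcp_rot: [-0.0, 0.769, 0.639, -0.0]
ft_force: [0.0, -0.5, -1.5]
opening: 0.0002
t 35.85 pos [ 0.5788 -0.0836  0.046 ] F [ 0.  -0.5 -1.5] open 0.0002 TURN [-0.001, -0.0, 0.002] SHIFT [-68.1, 0.8, 0.0]
```

```bash
python3 -m creep '[[0,0,0.002,-18,0,0,0],[0,0,0.002,-34,0,0,0],[0,0,0.002,-46,0,0,0],[0,0,0.002,-55,0,0,0],[0,0,0.002,-61,0,0,0]]'; python3 -m creep '[[0,0,0,-2,0,0,0],[0,0,0,-4,0,0,0],[0,0,0,-6,0,0,0],[0,0,0,-6,0,0,0],[0,0,0,-6,0,0,0]]'; python3 -c "
from h import *
p=rel(M0,79.35,(-14,0)); go(*p,.046,79.35)"; python3 -m creep '[[0,0,0,20,0,0,0],[0,0,0,50,0,0,0],[0,0,0,90,0,-20,0],[0,0,0,130,0,-30,0],[0,0,0,150,0,-30,0]]'; python3 - <<'E'
from h import *
p=rel(M0,79.35,(-14,0)); go(*p,.0473,79.35)
out=[]
for n,(r,c) in dict(scene=(200,150),top=(190,440)).items():
    s=snap(n); w=cloud(s); m=(w[...,2]>.035)&(w[...,2]<.0635)
    u=(w[...,:2]-M0)@AX*1e3; l=(w[...,:2]-M0)@LA*1e3
    h=cv2.cvtColor(s['img'],cv2.COLOR_RGB2HSV); wood=(h[...,1]>90)&(h[...,0]<30)
    b=m&wood&(abs(l)<12)&(abs(u)<40); print(n,'wood near mouth',b.sum(),np.percentile(u[b],[0,10,25,50,75]).round(1) if b.any() else '', w[b][:,2].mean() if b.any() else '')
    f=(w[...,2]>.066)&(abs(l)<22)&(u<15)&(u>-20); print('flare edge u',np.percentile(u[f],[0,2,10]).round(1),f.sum())
    out.append(cv2.resize(s['img'][r:r+60,c:c+75,::-1],None,fx=5,fy=5,interpolation=2))
cv2.imwrite('pics/n1.png',np.hstack(out))
E
```

```text
time_s: 36.35
ee_pos: [0.5677, -0.1459, 0.0476]
tcp_rot: [0.0, 0.771, 0.637, 0.0]
ft_force: [0.1, 0.3, 0.5]
opening: -0.0002
time_s: 36.85
ee_pos: [0.5668, -0.1504, 0.0473]
tcp_rot: [0.0, 0.77, 0.638, 0.0]
ft_force: [-0.7, -0.6, 0.4]
opening: 0.0002
t 36.85 pos [ 0.5668 -0.1504  0.0473] F [-0.7 -0.6  0.4] open 0.0002 TURN [0.0, 0.0, -0.002] SHIFT [-0.3, 0.3, 1.3]
time_s: 37.35
ee_pos: [0.5962, 0.0013, 0.0786]
tcp_rot: [0.0, 0.769, 0.639, 0.002]
ft_force: [1.2, 0.1, 0.1]
opening: -0.0001
t 37.35 pos [0.5962 0.0013 0.0786] F [1.2 0.1 0.1] open -0.0001 TURN [0.002, -0.002, 0.002] SHIFT [-154.9, -0.8, 31.0]
scene wood near mouth 63 [-6.5 -4.  -2.7 -0.1  3. ] 0.05267019731034564
flare edge u [-1.5 -1.2  0.4] 62
top wood near mouth 0  Traceback (most recent call last):
  File "<stdin>", line 9, in <module>
    return _quantile_unchecked(
        a, q, axis, out, overwrite_input, method, keepdims, weights)
    return _ureduce(a,
                    func=_quantile_ureduce_func,
    ...<5 lines>...
                    overwrite_input=overwrite_input,
                    method=method)
    r = func(a, **kwargs)
    result = _quantile(arr,
                       quantiles=q,
    ...<2 lines>...
                       out=out,
                       weights=wgt)
    slices_having_nans = np.isnan(arr[-1, ...])
                                  ~~~^^^^^^^^^
IndexError: index -1 is out of bounds for axis 0 with size 0
```

The tail stands about 3 mm proud. Push it the last 3 mm, then inspect.

```bash
python3 -m creep '[[0,0,0,-20,-0.5,10,0],[0,0,0,-60,-0.5,31,0],[0,0,0,-100,-0.5,31,0],[0,0,0,-130,-0.5,31,0],[0,0,0,-148,-0.5,31,0]]'; python3 -c "
from h import *
p=rel(M0,79.35,(-11.3,0)); go(*p,.0473,79.35)"
```

```text
time_s: 37.95
ee_pos: [0.565, -0.153, 0.046]
tcp_rot: [0.0, 0.772, 0.636, -0.001]
ft_force: [0.3, 0.6, -0.2]
opening: -0.0001
t 37.95 pos [ 0.565 -0.153  0.046] F [ 0.3  0.6 -0.2] open -0.0001 TURN [-0.001, 0.002, -0.006] SHIFT [-0.1, 1.7, -1.3]
```

```bash
python3 -m creep '[[0,0,0,0,0,0,0],[0,0,0,0,0,0,0],[0,0,0,0,0,0,0],[0,0,0,0,0,0,0],[0,0,0,0,0,0,0]]'; python3 -c "
from h import *
p=rel(M0,79.35,(-11.3,0)); go(*p,.0473,79.35)"; python3 -m creep '[[0,0,0,20,0,0,0],[0,0,0,50,0,0,0],[0,0,0,90,0,-30,0],[0,0,0,130,0,-60,0],[0,0,0,170,0,-80,0]]';python3 -m creep '[[0,0,0,30,0,0,0],[0,0,0,60,0,0,0],[0,0,0,60,0,0,0],[0,0,0,60,0,0,0],[0,0,0,60,0,0,0]]'; cat > chk.py <<'E'
from h import *
import sys
p=rel(M0,79.35,(-11.3,0)); go(*p,.0473,79.35)
out=[]
for n,(r,c) in dict(scene=(205,155),top=(190,440)).items():
    s=snap(n,sys.argv[1]+n+'.png'); w=cloud(s)
    u=(w[...,:2]-M0)@AX*1e3; l=(w[...,:2]-M0)@LA*1e3
    h=cv2.cvtColor(s['img'],cv2.COLOR_RGB2HSV); wood=(h[...,1]>90)&(h[...,0]<30)
    b=(w[...,2]>.044)&(w[...,2]<.0615)&wood&(abs(l)<11)&(abs(u)<40)
    if b.any(): print(n,'wood',b.sum(),np.percentile(u[b],[0,10,25,50,75]).round(1))
    f=(w[...,2]>.064)&(abs(l)<22)&(u<15)&(u>-20)
    if f.any(): print(n,'flare edge u',np.percentile(u[f],[0,2,10]).round(1),f.sum())
    out.append(cv2.resize(s['img'][r:r+60,c:c+60,::-1],None,fx=6,fy=6,interpolation=2))
cv2.imwrite('pics/%s.png'%sys.argv[1],np.hstack(out))
E
python3 chk.py o1
```

```text
time_s: 38.45
ee_pos: [0.5668, -0.1478, 0.0463]
tcp_rot: [0.0, 0.77, 0.638, 0.0]
ft_force: [-0.3, 0.5, -1.4]
opening: 0.0
t 38.45 pos [ 0.5668 -0.1478  0.0463] F [-0.3  0.5 -1.4] open 0.0 TURN [0.0, -0.0, -0.001] SHIFT [-5.6, 0.8, -1.0]
time_s: 38.95
ee_pos: [0.5989, 0.0205, 0.1281]
tcp_rot: [0.0, 0.77, 0.638, 0.001]
ft_force: [0.4, -0.4, 0.3]
opening: 0.0001
time_s: 39.45
ee_pos: [0.6092, 0.0764, 0.1262]
tcp_rot: [0.0, 0.771, 0.637, -0.0]
ft_force: [0.7, 0.9, -0.4]
opening: 0.0002
t 39.45 pos [0.6092 0.0764 0.1262] F [ 0.7  0.9 -0.4] open 0.0002 TURN [-0.0, 0.001, -0.003] SHIFT [-233.6, 1.2, 79.1]
scene wood 36 [ 0.4  1.5  2.3  3.4 11.5]
scene flare edge u [-2.7 -1.1 -0.2] 81
top wood 17 [21.6 21.8 25.1 31.8 35.8]
top flare edge u [-0.8 -0.2  0.9] 95
```

View pics/o1.png

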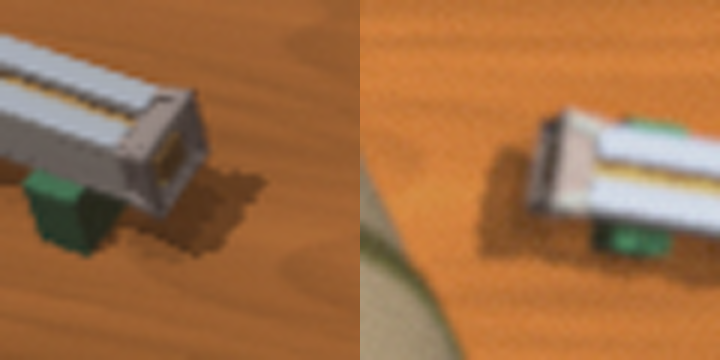

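The tail now looks slightly recessed, because a transient of the arm carried it a little further. I'll measure the recess against the flare's front rim with averaged depth.

```bash
cat > rec.py <<'E'
from h import *
S=[snap('scene') for _ in range(12)]; s=dict(S[0]); z=np.stack([x['range_z'] for x in S]); s['range_z']=np.median(z,0).astype(np.float32)
w=cloud(s); u=(w[...,:2]-M0)@AX*1e3; l=(w[...,:2]-M0)@LA*1e3; Z=w[...,2]*1e3
h=cv2.cvtColor(s['img'],cv2.COLOR_RGB2HSV)
c=px(s,[*M0,.05]); print(c.round(1))
for v in range(int(c[1])-13,int(c[1])+15):
    print(v,' '.join('%3d/%2d/%3d%s'%(np.clip(u[v,x],-99,99),Z[v,x],l[v,x],'w' if h[v,x,1]>90 and h[v,x,2]>60 else ' ') for x in range(int(c[0])-9,int(c[0])+11)))
E
python3 rec.py
```

```text
[184.6 231.2]
218  29/67/-14   27/67/-14   25/66/-16   22/68/-15   60/ 1/-60w  59/ 0/-62w  57/ 0/-63w  54/ 1/-63w  52/ 0/-65w  49/ 2/-64w  46/ 2/-65w  45/ 1/-66w  43/ 0/-68w  40/ 2/-68w  38/ 1/-70w  36/ 1/-70w  34/ 1/-72w  32/ 1/-72w  29/ 1/-73w  27/ 1/-74w
219  28/66/-11   25/68/-11   23/67/-12   21/66/-14   19/66/-15   17/66/-16   14/68/-16   15/64/-19w  12/65/-19w  48/ 1/-62w  46/ 1/-63w  43/ 1/-64w  41/ 1/-65w  39/ 2/-66w  36/ 2/-66w  34/ 1/-68w  32/ 1/-69w  30/ 2/-69w  28/ 1/-70w  26/ 1/-72w
220  26/67/ -8   24/66/-10   22/66/-11   20/67/-11   18/67/-12   16/65/-14   12/70/-12   10/69/-13    9/68/-14    6/68/-15    4/68/-16    1/70/-16    1/68/-18w  38/ 0/-64w  35/ 2/-64w  33/ 1/-65w  31/ 0/-66w  28/ 2/-66w  27/ 0/-69w  24/ 2/-68w
221  24/67/ -6   22/67/ -7   21/65/ -9   19/66/ -9   17/66/-10   14/67/-10   12/66/-11    9/68/-11    9/65/-14    5/69/-12    3/69/-13    0/69/-14    0/67/-16w  36/ 0/-61w  34/ 1/-62w  32/ 0/-63w  29/ 2/-63w  28/ 0/-65w  24/ 2/-64w  23/ 1/-66w
222  25/63/ -6   20/68/ -4   19/67/ -5   17/66/ -6   14/67/ -7   14/65/ -9   10/67/ -8    9/66/-10    6/67/-10
[... 5045 characters left out ...]
/ 0/  6w  24/ 0/  5w  21/ 1/  5w  19/ 1/  4w  17/ 0/  2w  14/ 1/  2w  13/ 0/  0w  11/ 0/  0w   7/ 3/  0w   6/ 2/  0w   5/ 0/ -3w   3/ 0/ -4w   0/ 0/ -4w  -1/ 0/ -5w  -4/ 2/ -5w  -5/ 0/ -7w  -8/ 2/ -7w  -9/ 0/ -9w
244  28/ 1/ 11w  27/ 0/  9w  25/ 0/  8w  22/ 1/  8w  20/ 0/  6w  18/ 0/  6w  16/ 0/  5w  14/ 0/  3w  12/ 0/  3w   9/ 1/  3w   7/ 1/  1w   5/ 0/  0w   3/ 1/  0w   1/ 0/  0w  -1/ 1/ -1w  -2/ 0/ -2w  -5/ 1/ -3w  -7/ 0/ -4w  -9/ 0/ -5w -11/ 1/ -6w
245  26/ 2/ 13w  25/ 0/ 12w  23/ 1/ 11w  20/ 2/ 11w  18/ 1/  9w  16/ 1/  9w  15/ 0/  7w  12/ 0/  6w  10/ 1/  6w   8/ 1/  5w   6/ 1/  4w   4/ 0/  3w   2/ 0/  2w   0/ 0/  0w  -2/ 0/  0w  -4/ 0/  0w  -5/ 0/ -1w  -8/ 0/ -2w -11/ 1/ -2w -12/ 0/ -4w
```

The rim is at u≈0.2 mm and the tail at u≈2.7 mm, so the tail is flush to about 2.5 mm, slightly inside. The fingers can't get in to pull it back, so I'll leave it. Last overall check.

```bash
python3 - <<'E'
from h import *
for n in('scene','top'):
    s=snap(n,'z_%s.png'%n); w=cloud(s)
    P,m=comp(w,(.67,.215),.12,.05,.075); print('dust',len(P),fit(P))
    P,m=comp(w,(.346,.186),.1,.006,.03); print('lath',fit(P))
d0=cv2.absdiff(cv2.imread('pics/z_scene.png'),cv2.imread('pics/scene0.png')).max(2)
go(.6,.08,.12,79.35)
E
```

```text
dust 1178 ([0.6649, 0.1952], [51.0, 180.0], 92.5, [0.6745, 0.2137, 0.063])
lath ([0.3416, 0.1883], [41.0, 164.0], 142.3, [0.3472, 0.1863, 0.0109])
dust 932 ([0.6704, 0.201], [35.0, 168.0], 93.0, [0.669, 0.2133, 0.0633])
lath ([0.344, 0.1863], [36.0, 162.0], 142.3, [0.3433, 0.1878, 0.0102])
t 40.25 pos [0.6096 0.0774 0.1263] F [ 0.7 -1.  -0.9] open -0.0 TURN [0.0, 0.0, -0.002] SHIFT [0.7, -9.9, 6.3]
```

View pics/z_scene.png

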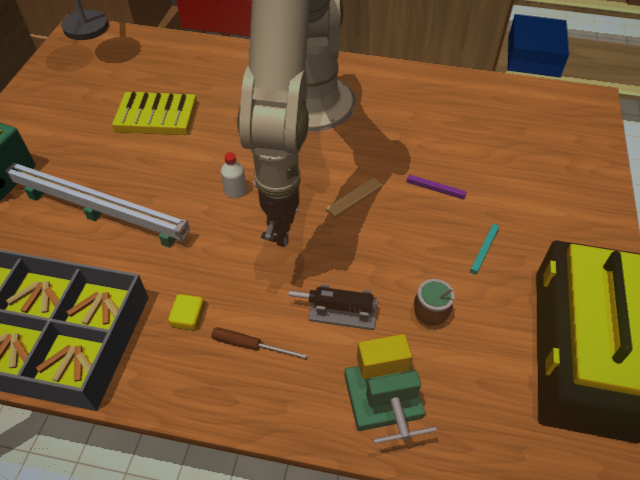

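The bench is clear of pale bars. The duster is in its cradle at (342,302), the other objects haven't moved, and the gripper is free in the air at (275,230). Handing in.

```bash
python3 -c "
from h import *
print(job_done(), state()['time_s'])"
```

```text
the job is handed in; nothing more can be done
the job is handed in; nothing more can be done
```

The job is handed in at about 40 s on the robot's clock, and every step is done. The one flaw is that the last bar's tail sits about 2.5 mm inside the mouth instead of exactly flush.

- **Duster:** I held it still for 3 s with its nozzle about 30 mm off the empty mouth, in line with the tube to 1–2 mm. It is back in its cradle, and both cameras put its body top at 63 mm with the same heading as at the start.
- **Bars:** All three were fed endwise through the mouth, one behind another. I saw no knocked bar and no loosened grip.
- **Last tail:** A small arm overshoot on the final push carried it past flush. Averaged depth put it about 2.5 mm behind the flare's rim. The fingers are too thick to reach in and pull it back, so I left it.
- **Everything else:** The final picture shows no pale bars left on the bench. The lath measured in its old place, the other things look unmoved, and the gripper was touching nothing. The top camera read the duster's outline 12 mm shorter than before, probably because the arm was in its view.

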